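# Mount the heat-spreader plate on a gel cassette

### The job

Fit the wide aluminium heat plate to the glass gel cassette in the upright stand: take it from the plate rack, set its foot in the groove to the left of its place, tip it back flat against the glass and slide it to the right, face to face, fully home into the end channel so that the edges of plate and glass are flush. Then fold the clip on the left down over it and let go; leave the narrow plate in the rack.

Things in the scene. Friction and masses are not known exactly. Their poses are not given: they have to be found in the camera images.
- wide_plate_mid (a point): Centre of the loose wide heat plate: plain aluminium, 8 mm thick (its x), 160 wide (its y), 95 high (its z, up), 0.3 to 0.55 kg, faces alike; this point is mid-thickness, 47.5 above the foot edge. A grip tab of the same sheet, 60 wide, 8 thick, rises from the middle of the top edge, 47.5 to 94.5 above this point. It starts upright in the rack, in the front or the rear slot.
- narrow_plate_mid (a point): The same point of the narrow heat plate: like the wide one in thickness, height and tab, but only 110 mm wide. It stands in the other slot of the rack and stays there.
- plate_rack: White plastic plate rack, 144 (x) by 124 (y) mm, fixed; origin on the bench at its middle. Slots 11 wide at x = +40 and -40 in its frame hold the plates upright, faces towards x, between guides at y = +40 and -40. Slot floor 10 above the bench, guides up to 56: draw a plate straight up by 50 to free it.
- plate_home (a point): Where the middle of the wide plate must come in the upright gel stand (fixed). Axes lean with the seat, 0.175 rad back from vertical: z up along the glass, x from the front into the glass, y to the left along the groove. From here, in mm: front glass face x = +4, glass y -80 to +80, z -47.5 to +47.5, back board to x = +24; behind the tab's place, above z = +50, it is open.
- groove (a point): Point on the floor of the foot groove, 25 mm left of and 47.5 below plate_home; same axes. The floor runs from 105 right to 103 left of it. Groove 10 wide at the floor (2 of play for the plate); the front lip flares forward to a mouth about 20 wide, 23 above the floor. With the plate's foot centre set down here the plate is clear of the end channel. Left alone, it leans safely on the glass.
- end_channel (a point): On the end wall of the aluminium channel at the right of the seat, level with plate_home; same axes. The channel takes the plate's right edge: front lip 12.5 mm deep (flared to 21), 2.5 of play across the plate. A roof 3.5 above the plate's top edge covers the last 14.5, so the plate cannot be lowered in at its place, only slid in from the left, along the groove.
- clip (a joint): Fold-over steel clip at the left of the stand, hinge angle in rad: 0 = folded down over the top edges of plate and glass, 1.57 = standing up along the seat's z, 1.9 = laid back. It starts at 1.5 to 1.85 and stays where left (stiff hinge, 0.08 N m: about 1.5 N at the tab). Shut fingers can push it over from behind. It closes only if the plate lies against the glass.
- clip_hinge (a point): Middle of the clip's hinge pin, 29 mm behind, 68 left of and 44.5 above plate_home in its axes; same axes; pin along y. The arm, 16 wide, when folded down reaches 46 forward of the pin, its upper face 11 above the pin; a lip under it, 36 forward, comes down 2 in front of the plate. At its end a black thumb tab, 18 wide, from 43 to 73 forward of the pin.
- clip_tab (a point): Middle of the upper face of the clip's black thumb tab, 60 mm from the pin along the arm and 15 above the pin when folded down; that face looks backward while the clip stands up. It moves with the clip.

How it is judged:
By the outcome, as a careful person would: the job done as asked, in the order asked, and still so for the second after the job is handed in, with the robot touching nothing.
It also fails if it takes over 58 s, if anything falls off the work surface, if the arm or the gripper's body presses on something with over 40 N, if the wrist force passes 120 N, or if a joint passes its speed limit or range.

### The arm

A 6-joint arm with a two-finger parallel gripper is mounted at the origin on a cart in front of the work surface, level with it; the furniture and walls round the work are solid. World frame = base frame: x ahead of the robot, y to its left, z up, the work surface at z = 0. Lengths are in mm, angles in rad, forces in N, time in s.
With the tool pointing down it reaches from about 275 to 1000 mm from the base axis. Payload 8.4 kg.
Tool frame: the origin (TCP) lies at the very end of the fingers, on their centre line; the grasp point (between the pads) lies arm.pinch_z behind it (arm.pinch_z is the distance from the TCP to the grasp point, in mm); z points along the fingers, y is the line along which they close (so a half turn about z gives the same grasp; the last joint's range is limited). The gripper opens to 85 mm and grips with 20 to 120 N. Pads are 22 mm wide; open, the fingers measure 114 mm over their backs; the gripper's body (76 mm by 85 mm) begins 54 mm behind the grasp point. The pads swing forward as they close: fully open they stand 13 mm farther back than shut.
Start: joints at [1.118, 0.353, 1.633, -0, 1.155, -0.002], TCP at [272.302, 562.565, 199.381] pointing down, gripper open.
Joint ranges: [-2.63, 2.63], [-0.92, 2.1], [0.06, 2.66], [-1.3, 4.44], [0, 2.69], [-3.02, 3.02]. Speed limits (rad/s): [2.22, 2.22, 2.79, 3.14, 3.14, 3.14].

### API

Orientations are given as a unit quaternion [w, x, y, z].
In Python, from bench import arm gives the robot as it stands. The module is installed in compiled form; this text tells all that it offers.
- The arm moves only by the shell command python3 -m handwheel 'ROWS'. ROWS is JSON, a list of rows, each an object with "slide": the shift along the tool's x, y, z in m, a list of three; "twist": the turn about the tool's z in rad; "jaw": the closure, from -1 (fully open) to 1 (shut). In form: [{"slide": [x, y, z], "twist": twist, "jaw": jaw}, ...]. A call has 1 to 10 rows; each row shifts and turns the commanded pose from where the row before left it, along the tool's axes as they then stand; what a row does not reach is not made up. A row lasts 1/10 s, in which the tool goes at most 50 mm and 8.59 degrees, less where a joint would pass 70% of its speed; a pose out of reach is approached as far as the arm can. A call is refused whole if a number of a shift passes 0.05 or a number of a turn 0.15, either way. A call with a gripper value outside its range is refused whole. The fingers move at their own pace and stop on an object; the grip force is fixed at half the most. Time passes only in rows, so rows that do not move let the fingers close. It gives the time, the measured TCP pose, the force, the opening and the grip force at its end, in the units of the state.
- arm.observe(): the state, without advancing time (a new reading comes with each control period).
- arm.get_image(name): name is "scene" or "top" or "wrist"; returns a dict with "pixels" (384x512x3 uint8, red, green, blue), "range_z" (384x512 float32, mm along the optical axis (not along the pixel's ray), 0 where there is no reading), "fx", "fy", "cx", "cy" (pixels), "R" (3x3) and "t" (3): a world point X has camera coordinates R X + t; the wrist camera has in their place "hand_eye" (4x4, takes a point from camera to tool coordinates, whose origin is the TCP and whose axes are the flange's). Camera axes: x right, y down, z forward; pixel columns grow to the right and rows downward; lengths in mm; the calibration is good to about 2 mm. A picture is of the moment at which its call begins: read the wrist's pose just before it.
- arm.hand_in(): hands the job in; it is judged then, once.
The state is a dict: "clock": time; "joints": joint angles; "qvel": joint speeds; "tau": joint torques, N m; "eef_pos": TCP position; "tcp_rot": TCP orientation; "force": force on the tool from outside, world axes, zero at the start; "torque": the same for the moment, N m; "grip_width": opening from 0.0 (shut) to 1.0 (fully open); "grasp_force": force on a finger pad.
Only numpy, scipy, OpenCV 4.12 (cv2) and the standard library are available. Lean on these libraries where they do the work, as an engineer would, in place of code of your own. Each camera call takes 0.05 s, during which the arm holds its last target. There are 200 camera calls.

## Working session

There is one attempt and no reset: what is moved stays moved. The work goes in short steps, Python scripts to look and compute and a shell command to move; the robot and the scene stay as the last step left them, time stands still between calls to the robot, and variables do not carry over. Pictures are saved under pics/ and viewed, at most 10 in all, crops included, and the job is handed in when it is done.

```bash
mkdir -p pics
cat > h.py <<'E'
import numpy as np, cv2
from bench import arm
from scipy.spatial.transform import Rotation as Ro
def R(s): 
    q=s["tcp_rot"]; return Ro.from_quat([q[1],q[2],q[3],q[0]]).as_matrix()
def shot(n):
    s=arm.observe(); im=arm.get_image(n); im["s"]=s
    if n=="wrist":
        H=np.array(im["hand_eye"]); T=np.eye(4);T[:3,:3]=R(s);T[:3,3]=s["eef_pos"]; M=T@H
        im["Rw"]=M[:3,:3]; im["o"]=M[:3,3]
    else:
        im["Rw"]=np.array(im["R"]).T; im["o"]=-im["Rw"]@np.array(im["t"])
    return im
def cloud(im):
    z=im["range_z"]; v,u=np.indices(z.shape)
    c=np.stack([(u-im["cx"])/im["fx"]*z,(v-im["cy"])/im["fy"]*z,z],-1)
    P=c@im["Rw"].T+im["o"]; P[z<=0]=np.nan; return P
def save(im,f): cv2.imwrite("pics/"+f,im["pixels"][...,::-1])
E
python3 - <<'E'
from h import *
import pickle
for n in ("scene","top","wrist"):
    im=shot(n); save(im,n+"0.png"); pickle.dump(im,open(n+"0.pkl","wb")); print(n,im["o"],im["Rw"][:,2])
a=[cv2.imread(f"pics/{n}0.png") for n in("scene","top")]
s=arm.observe(); print({k:s[k] for k in s}); print(arm.pinch_z); print(R(s))
E
```

```text
scene [  -7.86513251 -744.90078792  576.13238265] [ 0.53232936  0.73051127 -0.42776013]
top [ 462.9188513     7.40942324 1049.37900799] [ 0.06176531  0.00793935 -0.99805912]
wrist [206.3801878  593.86428092 374.15891361] [ 0.25825968 -0.12654151 -0.95775215]
{'clock': 0.15, 'joints': array([ 1.11759678e+00,  3.53513923e-01,  1.63396122e+00,  1.06021321e-05,
        1.15518447e+00, -2.42995017e-03]), 'qvel': array([-0.00060157, -0.00287449, -0.00197245, -0.00141516, -0.00063599,
       -0.00157709]), 'tau': array([-4.73498239e-04, -6.05625272e+01, -3.42338204e+01,  5.80750134e-05,
        6.07681999e-03,  5.74173328e-06]), 'eef_pos': array([272.12787657, 562.20990536, 198.8195143 ]), 'tcp_rot': array([-1.25209132e-04,  2.23483504e-01,  9.74707566e-01, -5.18599709e-04]), 'force': array([-0.64603319, -0.24034188,  0.59288743]), 'torque': array([-0.00605068,  0.0248332 , -0.02176852]), 'grasp_force': 0.0, 'grip_width': 1.00069745315058}
18.700000000000003
[[-9.00110216e-01  4.35661994e-01 -4.75881536e-04]
 [ 4.35662254e-01  9.00109709e-01 -9.55001769e-04]
 [ 1.22876157e-05 -1.06693047e-03 -9.99999431e-01]]
```

View pics/scene0.png

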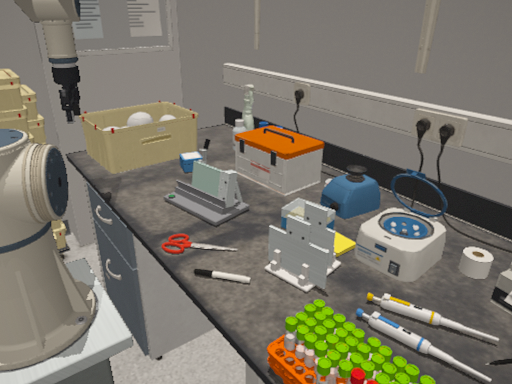

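View pics/top0.png

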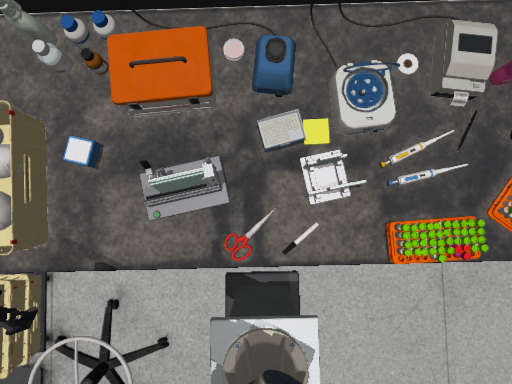

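Scene: stand (green glass) at about (208,190), with the plates in the white rack at about (305,245). Top: stand at (185,188), clip at about (147,165), rack at (327,178). I'll zoom in on both next.

Run:
```python
from h import *
import pickle
S=pickle.load(open("scene0.pkl","rb"));T=pickle.load(open("top0.pkl","rb"))
c=lambda im,u,v:cv2.resize(im["pixels"][v:v+75,u:u+100,::-1],(400,300),interpolation=cv2.INTER_CUBIC)
cv2.imwrite("pics/z.png",np.vstack([np.hstack([c(T,138,150),c(T,285,140)]),np.hstack([c(S,155,150),c(S,255,200)])]))
P=cloud(T)
for (u0,u1,v0,v1) in((135,235,150,222),(295,370,145,205)):
    Q=P[v0:v1:4,u0:u1:4,2]; print(np.round(Q).astype(int))
for u,v in((185,188),(327,178)): print(P[v,u])
```

```text
[[                  -1                    2                   -3
                     1                   -1                    0
                     0                   -1                    1
                     1                    4                    1
                     1                   -1                   -1
                     1                    1                    1
                     2                    1 -9223372036854775808
                     0                    2                    1
                    -2]
 [                  -4                    2                    1
                     3                   -2                    2
                     2                   -3                   -2
                     2                   -1                   -4
                     0                    0                   -3
                    -2                    1                   -1
                     2                    0                   -3
                     1                   -1                    2
                    -1]
 [          
[... 14348 characters left out ...]
        9                    2                    0
                     3                    0                   -3
                    -2]
 [                  -2                    0                    0
                     1                   11                   21
                    11                    6                    3
                     1                    0                   -3
                    -2                   -3                    3
                     1                    3                   -1
                    -1]]
[538.91628203 218.37527809  34.03669038]
[ 559.19333228 -200.45225857   11.00598064]<stdin>:8: RuntimeWarning: invalid value encountered in cast
```

View pics/z.png

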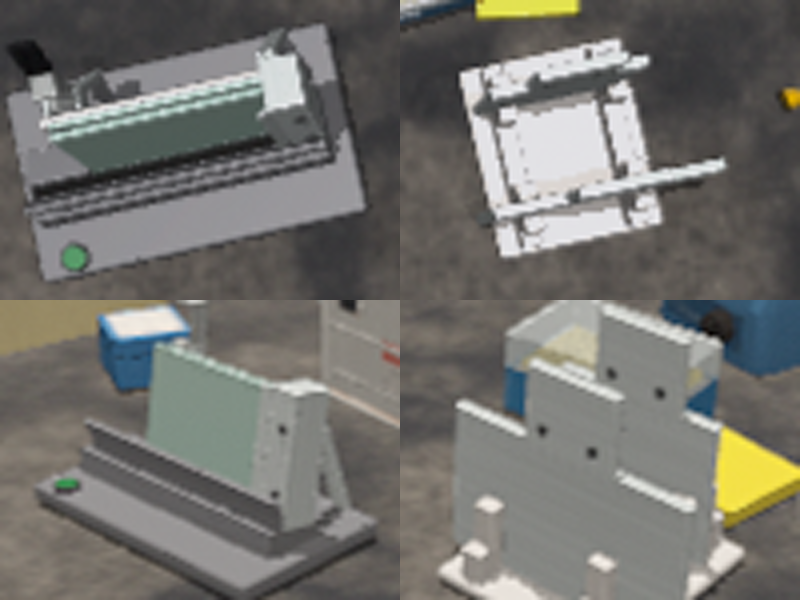

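Zoom: the front (nearer) plate in the rack is the wide one and the narrow one is behind it. The clip stands up at the stand's left, and the roofed channel is on the right. Next I fit planes and edges.

Run:
```python
from h import *
import pickle
I={n:pickle.load(open(n+"0.pkl","rb")) for n in("scene","top","wrist")}
np.set_printoptions(precision=2,suppress=True)
# rack plates
d=np.array([.12]) 
for n in("scene","top"):
    P=cloud(I[n]); m=(P[...,2]>62)&(np.abs(P[...,0]-550)<90)&(np.abs(P[...,1]+200)<130); Q=P[m]; print(n,len(Q),np.percentile(Q,[1,99],axis=0).ravel())
    # top camera tops
    if n=="top":
        k=cv2.kmeans(Q[:,:1].astype(np.float32),2,None,(3,50,.1),5,0)[1].ravel()
        for j in(0,1):
            q=Q[k==j]; 
            for lo,hi in((97,112),(143,162)):
                t=q[(q[:,2]>lo)&(q[:,2]<hi)]
                vx,vy,x,y=cv2.fitLine(t[:,:2].astype(np.float32),cv2.DIST_HUBER,0,.01,.01).ravel(); vx,vy=np.array([vx,vy])*np.sign(vy)
                s=t[:,:2]@[vx,vy]; 
                print("top edge",j,lo,"n",len(t),"yaw of y axis",np.arctan2(-vx,vy),"c",x,y,"ext",np.percentile(s,[1,99]),"mid xy",np.array([x,y])+np.array([vx,vy])*(np.percentile(s,[1,99]).mean()-np.dot([x,y],[vx,vy])),"z",np.median(t[:,2]))
    else: pickle.dump(Q,open("q.pkl","wb"))
# glass
for n in I:
    im=I[n];P=cloud(im); h=cv2.cvtColor(im["pixels"],cv2.COLOR_RGB2HSV)
    m=(h[...,0]>60)&(h[...,0]<95)&(h[...,1]>25)&(P[...,2]>45)&(P[...,2]<150)&(np.abs(P[...,0]-560)<90)&(np.abs(P[...,1]-215)<130)
    Q=P[m]; print(n,len(Q)); 
    if len(Q)<100: continue
    for _ in range(5):
        c=Q.mean(0); nn=np.linalg.svd(Q-c)[2][2]; nn*=np.sign(nn[0]); r=(Q-c)@nn; Q=Q[np.abs(r)<max(2.5*r.std(),1.5)]
    print("n",nn,"c",c,"lean",np.arcsin(-nn[2]),"yaw",np.arctan2(nn[1],nn[0]),"std",r.std(),len(Q))
    yv=np.cross([0,0,1],nn);yv/=np.linalg.norm(yv);zv=np.cross(nn,yv)
    print("y ext",np.percentile((Q-c)@yv,[.5,2,98,99.5]),"z ext",np.percentile((Q-c)@zv,[.5,2,98,99.5]))
    print("left edge pt",c+yv*np.percentile((Q-c)@yv,99.5))
```

```text
scene 2444 [ 506.66 -284.73   62.78  610.33 -132.24  152.25]
top 443 [ 509.78 -280.89   64.34  613.53 -128.86  154.88]
top edge 0 97 n 102 yaw of y axis 0.18995626 c 524.8945 -199.67665 ext [-380.84 -223.4 ] mid xy [ 526.2  -206.48] z 105.36079150313219
top edge 0 143 n 77 yaw of y axis 0.19199964 c 526.2112 -206.24306 ext [-332.9  -274.09] mid xy [ 526.33 -206.86] z 151.71254821392392
top edge 1 97 n 67 yaw of y axis 0.17564793 c 600.2961 -178.10893 ext [-339.23 -230.72] mid xy [ 601.12 -182.74] z 104.95083629946896
top edge 1 143 n 81 yaw of y axis 0.1823792 c 602.37024 -181.8134 ext [-316.98 -259.47] mid xy [ 602.4  -181.99] z 151.80239519514282
scene 631
n [ 0.97  0.19 -0.17] c [547.14 229.78  89.25] lean 0.17257967263996934 yaw 0.19441555729472088 std 1.5174149664458143 624
y ext [-56.46 -55.21  57.6   60.24] z ext [-38.66 -37.72  37.28  38.27]
left edge pt [535.5  288.88  89.25]
top 602
n [ 0.96  0.19 -0.19] c [551.26 222.38  94.22] lean 0.1908515430763409 yaw 0.19720535524391322 std 0.9687973112654535 495
y ext [-71.8  -66.78  65.18  67.32] z ext [-48.97 -46.97  34.94  35.84]
left edge pt [538.08 288.39  94.22]
wrist 0
```

View pics/wrist0.png

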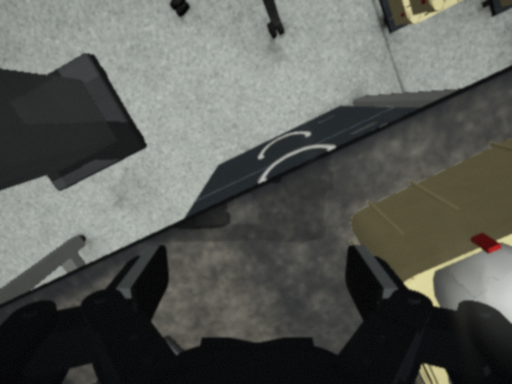

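The wrist view shows only the floor, drawer fronts and a box edge, nothing useful. Now I turn the tool and go over the rack.

```bash
python3 -m handwheel '[{"slide":[0,0,0],"twist":-0.15,"jaw":-1},{"slide":[0,0,0],"twist":-0.15,"jaw":-1},{"slide":[0,0,0],"twist":-0.15,"jaw":-1},{"slide":[0,0,0],"twist":-0.15,"jaw":-1},{"slide":[0,0,0],"twist":-0.04,"jaw":-1},{"slide":[-0.006,-0.047,0],"twist":0,"jaw":-1},{"slide":[-0.006,-0.047,0],"twist":0,"jaw":-1},{"slide":[-0.006,-0.047,0],"twist":0,"jaw":-1},{"slide":[-0.006,-0.047,0],"twist":0,"jaw":-1},{"slide":[-0.006,-0.047,0],"twist":0,"jaw":-1}]'
python3 -m handwheel '[{"slide":[-0.006,-0.047,0],"twist":0,"jaw":-1},{"slide":[-0.006,-0.047,0],"twist":0,"jaw":-1},{"slide":[-0.006,-0.047,0],"twist":0,"jaw":-1},{"slide":[-0.006,-0.047,0],"twist":0,"jaw":-1},{"slide":[-0.006,-0.047,0],"twist":0,"jaw":-1},{"slide":[-0.006,-0.047,0],"twist":0,"jaw":-1},{"slide":[-0.006,-0.047,0],"twist":0,"jaw":-1},{"slide":[-0.006,-0.047,0],"twist":0,"jaw":-1},{"slide":[-0.006,-0.047,0],"twist":0,"jaw":-1},{"slide":[0,0,0],"twist":0,"jaw":-1}]'
cat >> h.py <<'E'
def go(xyz,a):
    """slide (mm, tool axes after none) and twist to reach TCP xyz with tool-y yaw a"""
    s=arm.observe(); r=R(s); y=r[:,1]; cur=np.arctan2(-y[0],y[1]); w=(a-cur+np.pi/2)%np.pi-np.pi/2
    print("pos",np.round(s["eef_pos"],1),"yaw",round(cur,3),"F",np.round(s["force"],1),"t",s["clock"],"w",round(s["grip_width"],3),"| slide",np.round(r.T@(np.array(xyz)-s["eef_pos"]),1),"twist",round(-w,3))
E
python3 - <<'E'
from h import *
import pickle
go([526.2,-206.7,112],.19)
im=shot("wrist"); save(im,"w1.png"); pickle.dump(im,open("w1.pkl","wb"))
E
```

```text
clock: 1.15
eef_pos: [346.1, 335.6, 199.2]
tcp_rot: [0.0, -0.095, 0.996, -0.0]
force: [0.7, 0.8, 0.5]
grip_width: 1.002
grasp_force: 0.0
clock: 2.15
eef_pos: [480.0, -72.6, 199.4]
tcp_rot: [0.001, -0.092, 0.996, -0.001]
force: [0.4, -0.6, 1.0]
grip_width: 1.0
grasp_force: 0.0
pos [480.  -72.6 199.4] yaw 0.185 F [ 0.4 -0.6  1. ] t 2.15 w 1.0 | slide [ -20.6 -140.1   87.7] twist -0.005
```

View pics/w1.png

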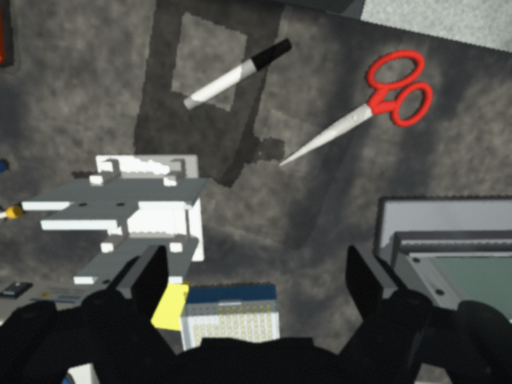

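Wrist view: the wide plate's shoulder and tab edges are at (115,190)-(135,218), the narrow plate is behind at (140,265), and the stand is at lower right. Next I move above the tab and re-measure.

```bash
python3 -m handwheel '[{"slide":[-0.005,-0.035,0],"twist":-0.005,"jaw":-1},{"slide":[-0.005,-0.035,0],"twist":0,"jaw":-1},{"slide":[-0.005,-0.035,0],"twist":0,"jaw":-1},{"slide":[-0.005,-0.035,0],"twist":0,"jaw":-1},{"slide":[0,0,0],"twist":0,"jaw":-1},{"slide":[0,0,0],"twist":0,"jaw":-1}]'
python3 - <<'E'
from h import *
import pickle
np.set_printoptions(precision=2,suppress=True)
go([526.2,-206.7,112],.19)
im=shot("wrist"); save(im,"w2.png"); P=cloud(im)
for lo,hi,t in((99,110,"shoulder"),(146,157,"tab")):
    Q=P[(P[...,2]>lo)&(P[...,2]<hi)&(np.abs(P[...,0]-526)<35)&(np.abs(P[...,1]+206)<110)]
    # densest height = horizontal edge face
    hh,e=np.histogram(Q[:,2],bins=np.arange(lo,hi+.1,1)); print(t,hh)
    zt=e[hh.argmax()]+.5; Q=Q[np.abs(Q[:,2]-zt)<2.5]
    (c,wh,ang)=cv2.minAreaRect(Q[:,:2].astype(np.float32)); print(c,wh,ang,len(Q),zt)
    vx,vy,x,y=cv2.fitLine(Q[:,:2].astype(np.float32),cv2.DIST_HUBER,0,.01,.01).ravel(); print(np.arctan2(-vx*np.sign(vy),abs(vy)),x,y)
E
```

```text
clock: 2.8
eef_pos: [524.6, -200.5, 198.9]
tcp_rot: [-0.001, -0.097, 0.995, 0.001]
force: [0.4, 0.1, -0.5]
grip_width: 0.998
grasp_force: 0.0
pos [ 524.6 -200.5  198.9] yaw 0.194 F [ 0.4  0.1 -0.5] t 2.8 w 0.998 | slide [-0.5 -6.5 86.9] twist 0.004
shoulder [ 57  51  32  35  69 124 410 338  93  12   1]
(524.7567138671875, -208.47451782226562) (8.398653984069824, 159.5511016845703) 10.812057495117188 1034 105.5
0.18883176 523.7711 -208.9041
tab [ 25   9  47  24  19  92 369 324  34   1   0]
(524.660400390625, -207.92677307128906) (8.499848365783691, 59.57267761230469) 10.916783332824707 838 152.5
0.19031163 524.31647 -207.82393
```

```bash
python3 -m handwheel '[{"slide":[0.001,-0.0075,0.02],"twist":0.004,"jaw":-1},{"slide":[0,0,0.025],"twist":0,"jaw":-1},{"slide":[0,0,0.025],"twist":0,"jaw":-1},{"slide":[0,0,0.017],"twist":0,"jaw":-1},{"slide":[0,0,0],"twist":0,"jaw":-1},{"slide":[0,0,0],"twist":0,"jaw":1},{"slide":[0,0,0],"twist":0,"jaw":1},{"slide":[0,0,0],"twist":0,"jaw":1},{"slide":[0,0,0],"twist":0,"jaw":1},{"slide":[0,0,0],"twist":0,"jaw":1}]'
python3 - <<'E'
from h import *
go([524.7,-208,112],.19); print(arm.observe()["grasp_force"])
E
```

```text
clock: 3.85
eef_pos: [527.0, -208.5, 114.8]
tcp_rot: [0.002, -0.095, 0.995, -0.0]
force: [-1.8, 4.3, 9.4]
grip_width: 0.63
grasp_force: 60.9
pos [ 527.  -208.5  114.8] yaw 0.19 F [-1.8  4.3  9.4] t 3.85 w 0.63 | slide [2.2 0.9 2.8] twist 0.0
60.8783945068717
```

```bash
python3 -m handwheel '[{"slide":[0,0,-0.01],"twist":0,"jaw":1},{"slide":[0,0,-0.02],"twist":0,"jaw":1},{"slide":[0,0,-0.025],"twist":0,"jaw":1},{"slide":[0,0,-0.025],"twist":0,"jaw":1},{"slide":[0,0,-0.01],"twist":0,"jaw":1},{"slide":[0.01,0,0],"twist":0,"jaw":1},{"slide":[0.015,0.02,0],"twist":0,"jaw":1},{"slide":[0.003,0.035,0],"twist":0,"jaw":1},{"slide":[0,0.04,0],"twist":0,"jaw":1},{"slide":[0,0.04,0],"twist":0,"jaw":1}]'
python3 -m handwheel '[{"slide":[0,0.04,0],"twist":0,"jaw":1},{"slide":[0,0.04,0],"twist":0,"jaw":1},{"slide":[0,0.04,0],"twist":0,"jaw":1},{"slide":[0,0.035,0],"twist":0,"jaw":1},{"slide":[0,0.02,0],"twist":0,"jaw":1},{"slide":[0,0,0],"twist":0,"jaw":1},{"slide":[0,0,0],"twist":0,"jaw":1}]'
python3 - <<'E'
from h import *
import pickle
go([440,100,195],.19)
im=shot("wrist"); save(im,"w3.png"); pickle.dump(im,open("w3.pkl","wb"))
E
```

```text
clock: 4.85
eef_pos: [470.4, -80.9, 201.2]
tcp_rot: [-0.001, -0.094, 0.996, 0.0]
force: [0.0, 1.1, -0.2]
grip_width: 0.0
grasp_force: 0.0
clock: 5.55
eef_pos: [438.5, 89.7, 201.6]
tcp_rot: [-0.001, -0.096, 0.995, -0.0]
force: [-0.3, -0.1, -1.0]
grip_width: 0.001
grasp_force: 0.0
pos [438.5  89.7 201.6] yaw 0.192 F [-0.3 -0.1 -1. ] t 5.55 w 0.001 | slide [-3.4  9.9  6.6] twist 0.002
```

View pics/w3.png

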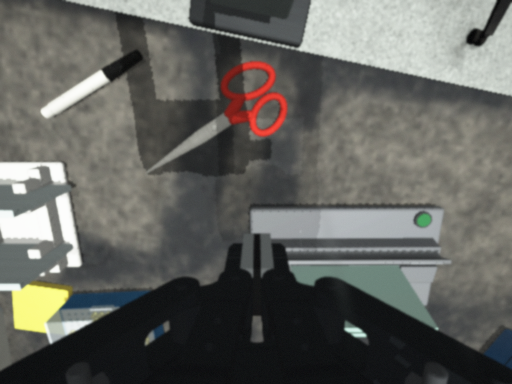

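The jaws are empty: the plate slipped out and both plates appear at left in the rack (20,195) and (20,260). Next I check where the wide one stands.

Run:
```python
from h import *
np.set_printoptions(precision=2,suppress=True)
T=shot("top"); S=shot("scene"); P=cloud(T)
c=lambda im,u,v:cv2.resize(im["pixels"][v:v+75,u:u+100,::-1],(400,300),interpolation=cv2.INTER_CUBIC)
cv2.imwrite("pics/z2.png",np.hstack([c(T,285,140),c(S,255,200)]))
for lo,hi,t in((97,112,"shoulder"),(143,162,"tab")):
    Q=P[(P[...,2]>lo)&(P[...,2]<hi)&(np.abs(P[...,0]-526)<38)&(np.abs(P[...,1]+206)<110)]
    print(t,cv2.minAreaRect(Q[:,:2].astype(np.float32)),np.median(Q[:,2]),len(Q))
```

```text
shoulder ((527.24755859375, -211.73760986328125), (8.425986289978027, 158.94131469726562), 10.735502243041992) 105.04267368075705 102
tab ((527.8820190429688, -211.7529296875), (7.9754486083984375, 59.58245086669922), 10.931150436401367) 151.98871314095965 78
```

View pics/z2.png

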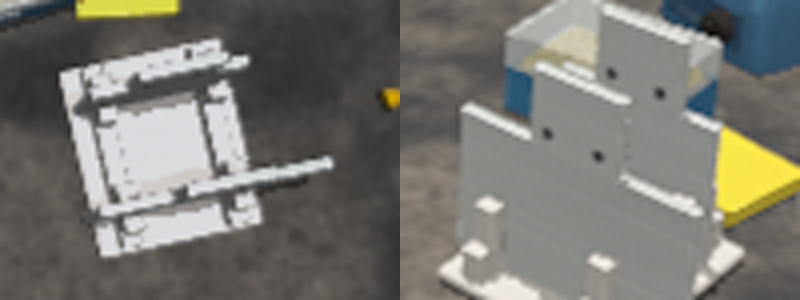

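The wide plate is still upright in its slot, shifted about 5 mm to -y. I'll switch to gripping across the 8 mm thickness. First I check joint 6 for the quarter turn.

Run:
```python
from h import *
np.set_printoptions(precision=3,suppress=True)
print(arm.observe()["joints"]); go([526,-213,200],.19)
```

```text
[ 0.197  0.07   1.99  -0.     1.082 -1.563]
pos [439.3  89.  202. ] yaw 0.189 F [ 1.  -0.8  0.3] t 5.7 w -0.0 | slide [ -28.4 -313.     2.1] twist -0.001
```

```bash
python3 -m handwheel '[{"slide":[-0.004,-0.04,0],"twist":0,"jaw":-1},{"slide":[-0.004,-0.04,0],"twist":0,"jaw":-1},{"slide":[-0.004,-0.04,0],"twist":0,"jaw":-1},{"slide":[-0.004,-0.04,0],"twist":0,"jaw":-1},{"slide":[-0.004,-0.04,0],"twist":0,"jaw":-1},{"slide":[-0.004,-0.04,0],"twist":0,"jaw":-1},{"slide":[-0.004,-0.04,0],"twist":0,"jaw":-1},{"slide":[0,-0.03,0],"twist":0,"jaw":-1},{"slide":[0,0,0],"twist":0.14,"jaw":-1},{"slide":[0,0,0],"twist":0.14,"jaw":-1}]'
python3 -m handwheel '[{"slide":[0,0,0],"twist":0.14,"jaw":-1},{"slide":[0,0,0],"twist":0.14,"jaw":-1},{"slide":[0,0,0],"twist":0.14,"jaw":-1},{"slide":[0,0,0],"twist":0.14,"jaw":-1},{"slide":[0,0,0],"twist":0.14,"jaw":-1},{"slide":[0,0,0],"twist":0.14,"jaw":-1},{"slide":[0,0,0],"twist":0.14,"jaw":-1},{"slide":[0,0,0],"twist":0.14,"jaw":-1},{"slide":[0,0,0],"twist":0.14,"jaw":-1},{"slide":[0,0,0],"twist":0,"jaw":-1}]'
cat >> h.py <<'E'
def tab(c,lo=146,hi=157):
    im=shot("wrist"); P=cloud(im)
    Q=P[(P[...,2]>lo)&(P[...,2]<hi)&(np.abs(P[...,0]-c[0])<30)&(np.abs(P[...,1]-c[1])<50)]
    hh,e=np.histogram(Q[:,2],bins=np.arange(lo,hi+.1,1)); zt=e[hh.argmax()]+.5; Q=Q[np.abs(Q[:,2]-zt)<2.5]
    print("tab",cv2.minAreaRect(Q[:,:2].astype(np.float32)),zt,len(Q))
E
python3 - <<'E'
from h import *
go([526,-213,113],.19-np.pi/2); tab([526,-213]);
E
```

```text
clock: 6.7
eef_pos: [524.8, -211.4, 201.8]
tcp_rot: [-0.0, 0.049, 0.999, 0.0]
force: [0.5, 0.1, -0.5]
grip_width: 0.997
grasp_force: 0.0
clock: 7.7
eef_pos: [524.9, -210.1, 202.1]
tcp_rot: [-0.0, 0.626, 0.78, -0.0]
force: [0.2, -0.6, 0.3]
grip_width: 0.998
grasp_force: 0.0
pos [ 524.9 -210.1  202.1] yaw -1.353 F [ 0.2 -0.6  0.3] t 7.7 w 0.998 | slide [-3.1  0.5 89.1] twist 0.027
tab ((524.4869384765625, -212.14987182617188), (7.999655723571777, 59.219398498535156), 10.813712120056152) 152.5 738
```

```bash
python3 -m handwheel '[{"slide":[-0.002,-0.001,0.01],"twist":0.027,"jaw":-1},{"slide":[0,0,0.02],"twist":0,"jaw":-1},{"slide":[0,0,0.02],"twist":0,"jaw":-1},{"slide":[0,0,0.02],"twist":0,"jaw":-1},{"slide":[0,0,0.02],"twist":0,"jaw":-1},{"slide":[0,0,0],"twist":0,"jaw":0},{"slide":[0,0,0],"twist":0,"jaw":0.3}]'
python3 - <<'E'
from h import *
go([524.5,-212.1,113],.19-np.pi/2)
E
```

```text
clock: 8.45
eef_pos: [524.6, -211.3, 112.1]
tcp_rot: [-0.001, 0.635, 0.772, -0.0]
force: [1.0, 0.8, -0.6]
grip_width: 0.688
grasp_force: 0.0
pos [ 524.6 -211.3  112.1] yaw -1.376 F [ 1.   0.8 -0.6] t 8.45 w 0.688 | slide [-0.8 -0.2 -0.9] twist 0.005
```

```bash
python3 -m handwheel '[{"slide":[-0.001,0,0],"twist":0.005,"jaw":1},{"slide":[0,0,0],"twist":0,"jaw":1},{"slide":[0,0,0],"twist":0,"jaw":1},{"slide":[0,0,0],"twist":0,"jaw":1},{"slide":[0,0,0],"twist":0,"jaw":1},{"slide":[0,0,0],"twist":0,"jaw":1},{"slide":[0,0,0],"twist":0,"jaw":1},{"slide":[0,0,0],"twist":0,"jaw":1}]'
python3 -m handwheel '[{"slide":[0,0,-0.005],"twist":0,"jaw":1},{"slide":[0,0,-0.005],"twist":0,"jaw":1},{"slide":[0,0,-0.01],"twist":0,"jaw":1},{"slide":[0,0,0],"twist":0,"jaw":1}]'
```

```text
clock: 9.25
eef_pos: [525.8, -212.4, 113.3]
tcp_rot: [0.001, 0.637, 0.771, 0.0]
force: [0.6, 0.3, 6.2]
grip_width: 0.06
grasp_force: 60.4
clock: 9.65
eef_pos: [525.9, -212.5, 133.8]
tcp_rot: [0.001, 0.637, 0.771, 0.0]
force: [1.0, -0.4, -4.3]
grip_width: 0.065
grasp_force: 59.1
```

```bash
python3 -m handwheel '[{"slide":[0,0,-0.02],"twist":0,"jaw":1},{"slide":[0,0,-0.02],"twist":0,"jaw":1},{"slide":[0,0,-0.02],"twist":0,"jaw":1},{"slide":[0,0,0],"twist":0,"jaw":1}]'
python3 - <<'E'
from h import *
import pickle
np.set_printoptions(precision=2,suppress=True)
im=pickle.load(open("w3.pkl","rb")); P=cloud(im); h=cv2.cvtColor(im["pixels"],cv2.COLOR_RGB2HSV)
m=(h[...,0]>60)&(h[...,0]<95)&(h[...,1]>25)&(P[...,2]>40)&(P[...,2]<150)&(np.abs(P[...,0]-560)<90)&(np.abs(P[...,1]-215)<130)
Q=P[m]
for _ in range(6):
    c=Q.mean(0); nn=np.linalg.svd(Q-c,full_matrices=False)[2][2]; nn*=np.sign(nn[0]); r=(Q-c)@nn; Q=Q[np.abs(r)<max(2.5*r.std(),1.5)]
a=np.arctan2(nn[1],nn[0]); print(len(Q),"yaw",a,"lean",np.arcsin(-nn[2]),r.std())
y=np.cross([0,0,1],nn);y/=np.linalg.norm(y);z=np.cross(nn,y)
L=np.percentile((Q-c)@y,[97,99,99.5,100]); Z=np.percentile((Q-c)@z,[0,.5,99,99.5,100]); print(L,Z)
home=c+y*(L[2]-80)+z*(Z[3]-47.5)-4*nn; print("home",home,"groove",home+25*y-47.5*z)
# profile in stand coords: all points with local y 0..100
D=(P-home)@np.c_[nn,y,z]; k=(D[...,1]>0)&(D[...,1]<95)&(D[...,2]<0)&(D[...,2]>-70)&(D[...,0]>-80)&(D[...,0]<10)
for x0 in range(-44,8,2):
    q=D[k&(np.abs(D[...,0]-x0)<1)]; 
    if len(q)>5: print(x0,len(q),np.percentile(q[:,2],[5,50,95]))
E
```

```text
clock: 10.05
eef_pos: [526.8, -212.8, 195.0]
tcp_rot: [0.002, 0.637, 0.771, 0.001]
force: [1.2, -1.0, -4.4]
grip_width: 0.069
grasp_force: 59.2
3026 yaw 0.19719902478746423 lean 0.17424891265783166 0.5248622291361678
[43.2  44.22 44.7  45.88] [-33.28 -32.71  55.91  56.77  58.13]
home [545.14 210.04  82.5 ] groove [532.17 232.94  35.72]
-36 10 [-69.93 -69.64 -68.84]
-34 19 [-69.96 -69.73 -69.04]
-32 44 [-69.95 -69.49 -68.59]
-30 66 [-69.96 -69.5  -68.68]
-28 82 [-69.95 -69.25 -67.93]
-26 96 [-69.7  -68.92 -67.95]
-24 447 [-69.27 -60.24 -49.14]
-22 530 [-67.7  -54.49 -25.64]
-20 333 [-48.31 -28.06 -24.33]
-18 270 [-48.14 -30.42 -23.44]
-16 148 [-48.32 -46.85 -34.54]
-14 171 [-48.38 -46.79 -39.8 ]
-12 217 [-48.2  -45.82 -41.8 ]
2 95 [-47.49 -46.41  -9.9 ]
4 1652 [-46.29 -24.61  -2.73]
6 79 [-47.82 -28.2   -2.9 ]
```

Run:
```python
from h import *
import pickle
im=pickle.load(open("w3.pkl","rb")); P=cloud(im)
home=np.array([545.14,210.04,82.5]); a,l=.197,.1745
n=np.array([np.cos(a)*np.cos(l),np.sin(a)*np.cos(l),-np.sin(l)]); y=np.array([-np.sin(a),np.cos(a),0]); z=np.cross(n,y)
D=(P-home)@np.c_[n,y,z]
for b in((30,60),(86,100)):
    q=D[(D[...,1]>b[0])&(D[...,1]<b[1])]
    H=np.histogram2d(q[:,2],q[:,0],bins=[np.arange(-72,-16,4),np.arange(-30,14,2)])[0][::-1].astype(int)
    print(b); print("        "+" ".join(f"{x:3d}" for x in range(-30,12,2)))
    for i,r in enumerate(H): print(f"{-24-4*i:4d}    "+" ".join(f"{v:3d}" for v in r))
print(D[im["range_z"]>0].shape); t=(im["o"]-home)@np.c_[n,y,z]; print(t)
```

```text
(30, 60)
        -30 -28 -26 -24 -22 -20 -18 -16 -14 -12 -10  -8  -6  -4  -2   0   2   4   6   8  10
 -24      0   0   0   0   0   6   0   0   0   0   0   0   0   0   0   0  28  35   0   0   0
 -28      0   0   0   0  37  41  21   0   0   0   0   0   0   0   0   0  32  23   0   0   0
 -32      0   0   0   0   8  18   0   0   0   0   0   0   0   0   0   0  31  22   0   0   0
 -36      0   0   0   0   0   0  21   3   0   0   0   0   0   0   0   0  18  38   0   0   0
 -40      0   0   0   0   0   0   0   3   0   0   0   0   0   0   0   0  23  29   0   0   0
 -44      0   0   0   0   0   0   0   0  35   0   0   0   0   0   0   0  22  30   0   0   0
 -48      0   0   0  12  22  23  24  27  43  14   0   0   0   0   0   4  41  23   0   0   0
 -52      0   0   1  54   9  12   5   8  11   0   0   0   0   0   0   0   1   1   0   0   0
 -56      0   0   0  45   2   0   0   0   0   0   0   0   0   0   0   0   0   0   0   0   0
 -60      0   0   1  38   2   0   0   0   0   0   0   0   0   0   0   0   0   0   0   0   0
 -64      0   0   1  42   1   0   0   0   0   0   0   0   0   0   0   0   0   0
[... 850 characters left out ...]

 -48      0   0   0  10  10  11   9  12  26   3   0   0   0   0   0   0  24  13   5   4   7
 -52      0   0   0  24   4   6   4   2   2   3   0   0   0   0   0   0   0   1   0   0   0
 -56      0   0   0  21   0   0   0   0   0   0   0   0   0   0   0   0   0   0   0   0   0
 -60      0   0   0  16   0   0   0   0   0   0   0   0   0   0   0   0   0   0   0   0   0
 -64      0   0   0  23   0   0   0   0   0   0   0   0   0   0   0   0   0   0   0   0   0
 -68      0   0   1  20   0   0   0   0   0   0   0   0   0   0   0   0   0   0   0   0   0
 -72     13  17  13  10   0   0   0   0   0   0   0   0   0   0   0   0   0   0   0   0   0
(195837, 3)
[-249.07506137  -96.86544688  255.29187049]
```

```bash
python3 -m handwheel '[{"slide":[0.02,0,0],"twist":0,"jaw":1},{"slide":[0.035,0.002,0],"twist":0,"jaw":1},{"slide":[0.04,0.002,0],"twist":0,"jaw":1},{"slide":[0.04,0.002,0],"twist":0,"jaw":1},{"slide":[0.04,0.002,0],"twist":0,"jaw":1},{"slide":[0.04,0.002,0],"twist":0,"jaw":1},{"slide":[0.04,0.002,0],"twist":0,"jaw":1},{"slide":[0.04,0.002,0],"twist":0,"jaw":1},{"slide":[0.04,0.002,0],"twist":0,"jaw":1},{"slide":[0.04,0.002,0],"twist":0,"jaw":1}]'
python3 -m handwheel '[{"slide":[0.03,0,0],"twist":0,"jaw":1},{"slide":[0.02,0,0],"twist":0,"jaw":1},{"slide":[0,0,0],"twist":0,"jaw":1},{"slide":[0,0,0],"twist":0,"jaw":1}]'
python3 - <<'E'
from h import *
import pickle
go([530.7,232.6,138.5],.197-np.pi/2)
im=shot("wrist"); save(im,"w4.png"); pickle.dump(im,open("w4.pkl","wb"))
s=im["s"]; P=cloud(im); L=(P-s["eef_pos"])@R(s)  # tool coords
for lo,hi,t in((-45,-34,"tab top"),(2,14,"shoulder"),):
    Q=L[(L[...,2]>lo)&(L[...,2]<hi)&(np.abs(L[...,1])<20)&(np.abs(L[...,0])<110)]
    if len(Q)<20: print(t,len(Q)); continue
    hh,e=np.histogram(Q[:,2],bins=np.arange(lo,hi+.1,1)); zt=e[hh.argmax()]+.5; Q=Q[np.abs(Q[:,2]-zt)<2.5]
    print(t,zt,cv2.minAreaRect(Q[:,:2].astype(np.float32)),len(Q))
E
```

```text
clock: 11.05
eef_pos: [471.4, 160.9, 191.3]
tcp_rot: [-0.0, 0.637, 0.771, -0.0]
force: [0.7, -0.4, -4.0]
grip_width: 0.069
grasp_force: 59.2
clock: 11.45
eef_pos: [462.4, 208.5, 191.4]
tcp_rot: [-0.0, 0.637, 0.771, -0.001]
force: [-0.3, -0.1, -4.3]
grip_width: 0.067
grasp_force: 59.2
pos [462.4 208.5 191.4] yaw -1.38 F [-0.3 -0.1 -4.3] t 11.45 w 0.067 | slide [10.7 71.7 52.8] twist -0.007
tab top -39.5 ((1.1020793914794922, 1.5151004791259766), (28.54739761352539, 58.1411018371582), 71.22586059570312) 1617
shoulder 7.5 ((-0.21213531494140625, -0.3736844062805176), (159.9553680419922, 7.8806867599487305), 0.2876363694667816) 1352
```

View pics/w4.png

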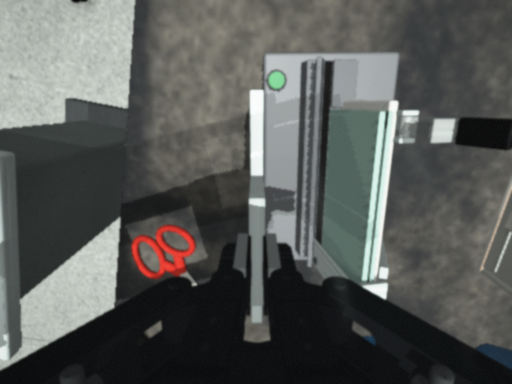

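Wrist view: the plate hangs edge-on at (257,150), the dark groove is at (325,150), the glass at (355,190), and the clip stands back at (480,132). The grasp is centred. Next I move over the groove and lower.

```bash
python3 -m handwheel '[{"slide":[0.011,0.015,0],"twist":-0.007,"jaw":1},{"slide":[0,0.02,0],"twist":0,"jaw":1},{"slide":[0,0.02,0],"twist":0,"jaw":1},{"slide":[0,0.017,0],"twist":0,"jaw":1},{"slide":[0,0,0],"twist":0,"jaw":1},{"slide":[0,0,0.015],"twist":0,"jaw":1},{"slide":[0,0,0.015],"twist":0,"jaw":1},{"slide":[0,0,0],"twist":0,"jaw":1},{"slide":[0,0,0],"twist":0,"jaw":1}]'
python3 - <<'E'
from h import *
import pickle
go([530.7,232.6,138.5],.197-np.pi/2)
im=shot("wrist"); pickle.dump(im,open("w5.pkl","wb"))
P=cloud(im); h=cv2.cvtColor(im["pixels"],cv2.COLOR_RGB2HSV)
m=(h[...,0]>60)&(h[...,0]<95)&(h[...,1]>25)&(P[...,2]>40)&(P[...,2]<150)&(np.abs(P[...,0]-560)<90)&(np.abs(P[...,1]-215)<130)
Q=P[m]; home=np.array([545.14,210.04,82.5]); a,l=.197,.1745
n=np.array([np.cos(a)*np.cos(l),np.sin(a)*np.cos(l),-np.sin(l)]); y=np.array([-np.sin(a),np.cos(a),0]); z=np.cross(n,y)
D=(Q-home)@np.c_[n,y,z]; D=D[np.abs(D[:,0]-4)<5]; print("face x med (4):",np.median(D[:,0]),"left edge (80):",np.percentile(D[:,1],99.5),"top (47.5)",np.percentile(D[:,2],99),len(D))
E
```

```text
clock: 12.4
eef_pos: [531.1, 232.6, 162.3]
tcp_rot: [-0.0, 0.635, 0.773, -0.001]
force: [0.2, 0.8, -4.7]
grip_width: 0.068
grasp_force: 59.2
pos [531.1 232.6 162.3] yaw -1.376 F [ 0.2  0.8 -4.7] t 12.4 w 0.068 | slide [ 0.1 -0.3 23.8] twist -0.002
face x med (4): 4.162572795319022 left edge (80): 80.95195146896835 top (47.5) 48.53489487222885 3333
```

```bash
python3 -m handwheel '[{"slide":[0,0,0.01],"twist":0,"jaw":1},{"slide":[0,0,0.008],"twist":0,"jaw":1},{"slide":[0,0,0.003],"twist":0,"jaw":1},{"slide":[0,0,0],"twist":0,"jaw":1}]'
python3 -m handwheel '[{"slide":[0,0,0.002],"twist":0,"jaw":1},{"slide":[0,0,0],"twist":0,"jaw":1}]'
```

```text
clock: 12.85
eef_pos: [531.1, 233.2, 140.6]
tcp_rot: [-0.0, 0.635, 0.773, -0.001]
force: [-0.5, 0.2, -5.0]
grip_width: 0.066
grasp_force: 59.2
clock: 13.05
eef_pos: [531.5, 233.4, 139.3]
tcp_rot: [-0.0, 0.635, 0.773, -0.0]
force: [0.7, -0.0, -5.2]
grip_width: 0.066
grasp_force: 59.2
```

```bash
python3 -m handwheel '[{"slide":[0,0,0.001],"twist":0,"jaw":1},{"slide":[0,0,0.001],"twist":0,"jaw":1},{"slide":[0,0,0],"twist":0,"jaw":1}]'
python3 -m handwheel '[{"slide":[0,0,0.001],"twist":0,"jaw":1},{"slide":[0,0,0.001],"twist":0,"jaw":1},{"slide":[0,0,0],"twist":0,"jaw":1}]'
```

```text
clock: 13.35
eef_pos: [532.8, 233.9, 138.7]
tcp_rot: [0.001, 0.635, 0.773, 0.001]
force: [0.7, -0.0, 5.4]
grip_width: 0.066
grasp_force: 60.4
clock: 13.65
eef_pos: [534.5, 234.2, 138.5]
tcp_rot: [0.002, 0.634, 0.773, 0.003]
force: [0.4, -1.9, 17.3]
grip_width: 0.067
grasp_force: 61.9
```

```bash
python3 -m handwheel '[{"slide":[0,0,-0.002],"twist":0,"jaw":1},{"slide":[0,0.003,0],"twist":0,"jaw":0.8},{"slide":[0,0.003,0],"twist":0,"jaw":0.65},{"slide":[0,0.003,0],"twist":0,"jaw":0.5},{"slide":[0,0.003,0],"twist":0,"jaw":0.5},{"slide":[0,0.003,0],"twist":0,"jaw":0.5}]'
python3 - <<'E'
from h import *
go([531.5,233,138.5],.197-np.pi/2)
im=shot("wrist"); save(im,"w6.png")
E
```

```text
clock: 14.25
eef_pos: [546.6, 236.4, 137.2]
tcp_rot: [-0.0, 0.635, 0.773, -0.0]
force: [0.8, -0.6, 0.5]
grip_width: 0.252
grasp_force: 0.2
pos [546.6 236.4 137.2] yaw -1.375 F [ 0.8 -0.6  0.5] t 14.25 w 0.252 | slide [ -0.4 -15.4  -1.3] twist -0.001
```

View pics/w6.png

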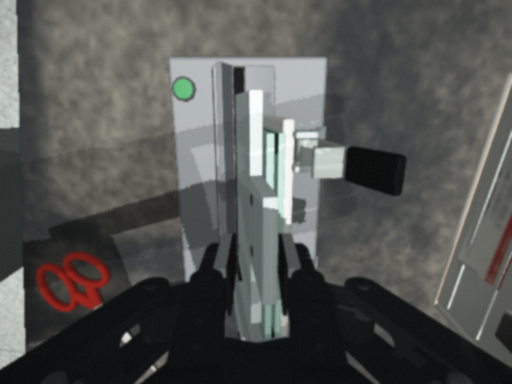

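The plate has tipped back: its foot is in the groove at (245,110) and its top edge is close to the glass at (270,150). I push a little more, then rise clear.

```bash
python3 -m handwheel '[{"slide":[0,0.003,0],"twist":0,"jaw":0.4},{"slide":[0,0.003,0],"twist":0,"jaw":0.4},{"slide":[0,0.002,0],"twist":0,"jaw":0.4},{"slide":[0,0,0],"twist":0,"jaw":0.4}]'
cat >> h.py <<'E'
home=np.array([545.14,210.04,82.5]); a_,l_=.197,.1745
n=np.array([np.cos(a_)*np.cos(l_),np.sin(a_)*np.cos(l_),-np.sin(l_)]); yv=np.array([-np.sin(a_),np.cos(a_),0]); zv=np.cross(n,yv); B=np.c_[n,yv,zv]
E
python3 - <<'E'
from h import *
np.set_printoptions(precision=2,suppress=True)
go([531.5,233,138.5],.197-np.pi/2); print("tcp seat",(arm.observe()["eef_pos"]-home)@B)
im=shot("wrist"); D=(cloud(im)-home)@B
# plate front face by height
for z in range(-20,95,10):
    q=D[(np.abs(D[...,2]-z)<3)&(D[...,0]>-30)&(D[...,0]<2.5)&(D[...,1]>-5)&(D[...,1]<108)]
    if len(q)>10: print(z,len(q),np.percentile(q[:,0],[10,50,90]),"y max",np.percentile(q[:,1],99))
E
```

```text
clock: 14.7
eef_pos: [554.4, 237.9, 137.4]
tcp_rot: [0.0, 0.635, 0.773, 0.0]
force: [0.4, -0.2, 0.4]
grip_width: 0.303
grasp_force: 0.0
pos [554.4 237.9 137.4] yaw -1.375 F [ 0.4 -0.2  0.4] t 14.7 w 0.303 | slide [ -0.4 -23.4  -1.1] twist -0.001
tcp seat [ 4.76 25.53 56.55]
-20 94 [-17.58  -4.18  -4.09] y max 103.4772513899568
-10 93 [-4.22 -4.14 -4.02] y max 102.6393799507688
0 104 [-4.2  -4.1  -4.02] y max 104.3021149326639
10 121 [-4.17 -4.09 -3.99] y max 104.65917022061649
20 142 [-4.14 -4.04 -3.95] y max 104.1397990789217
30 161 [-4.12 -4.01 -3.92] y max 104.38155633635692
40 184 [-4.08 -3.98 -3.88] y max 104.5174508393262
50 792 [-3.88 -1.08  1.76] y max 104.73053958702026
60 163 [-4.35 -3.94 -1.14] y max 55.8421522031808
70 168 [-4.02 -3.9  -1.11] y max 55.817289631463225
80 207 [-4.02 -3.87 -1.03] y max 55.91789941656363
90 352 [-17.65  -3.86  -1.42] y max 55.91416292470079
```

The plate lies flat (face at -4 all the way up), with its left edge at y = +105, so 25 mm remain to slide. I rise, shut the fingers and go to the left of its edge.

```bash
python3 -m handwheel '[{"slide":[0,-0.001,-0.01],"twist":0,"jaw":0.4},{"slide":[0,-0.002,-0.015],"twist":0,"jaw":0.4},{"slide":[0,0,-0.02],"twist":0,"jaw":0.4},{"slide":[0,0,-0.02],"twist":0,"jaw":0.4},{"slide":[0.01,-0.005,0],"twist":0,"jaw":1},{"slide":[0.02,-0.01,0],"twist":0,"jaw":1},{"slide":[0.03,0,0],"twist":0,"jaw":1},{"slide":[0.03,0,0],"twist":0,"jaw":1},{"slide":[0.005,0,0],"twist":0,"jaw":1},{"slide":[0,0,0],"twist":0,"jaw":1}]'
python3 - <<'E'
from h import *
np.set_printoptions(precision=2,suppress=True)
go(home+B@[-8,121,28],.197-np.pi/2)
im=shot("wrist"); D=(cloud(im)-home)@B
q=D[(np.abs(D[...,0]+4)<1)&(np.abs(D[...,1]-20)<95)&(np.abs(D[...,2]-20)<20)]; print("plate front",len(q),"left",np.percentile(q[:,1],99.5))
px=im["pixels"].max(-1)
q=D[(px<60)&(D[...,1]>50)&(D[...,1]<85)&(D[...,2]>70)&(D[...,0]>0)&(D[...,0]<110)]; print("clip tab dark",len(q)); 
if len(q): print(np.percentile(q,[2,50,98],axis=0))
q=D[(D[...,1]>58)&(D[...,1]<79)&(D[...,2]>52)&(D[...,0]>6)&(D[...,0]<110)]; print(len(q))
for z in range(55,125,8):
    k=q[np.abs(q[:,2]-z)<4]
    if len(k)>5: print(z,len(k),np.percentile(k[:,0],[2,50,98]),np.percentile(k[:,1],[2,98]))
E
```

```text
clock: 15.75
eef_pos: [517.1, 328.5, 202.4]
tcp_rot: [-0.0, 0.634, 0.774, -0.0]
force: [0.0, -1.3, -0.4]
grip_width: 0.003
grasp_force: 0.0
pos [517.1 328.5 202.4] yaw -1.373 F [ 0.  -1.3 -0.4] t 15.75 w 0.003 | slide [-0.6  1.3 90.9] twist 0.001
plate front 365 left 105.59247276089813
clip tab dark 511
[[ 36.26  65.04  89.79]
 [ 40.87  74.43 104.25]
 [ 47.62  78.35 118.15]]
1134
55 59 [35.36 35.91 39.48] [63.56 77.39]
63 56 [35.4  36.12 39.4 ] [66.82 77.24]
71 43 [35.51 36.34 40.05] [71.36 77.35]
79 57 [20.56 35.97 39.5 ] [69.31 77.59]
87 432 [20.64 29.89 38.54] [61.78 77.37]
95 142 [36.28 37.74 41.88] [64.8  78.38]
103 127 [38.25 40.21 44.5 ] [68.16 78.33]
111 119 [40.73 42.55 46.63] [69.73 78.5 ]
119 99 [42.64 45.27 48.45] [69.09 78.02]
```

```bash
python3 -m handwheel '[{"slide":[0,0,0.02],"twist":0,"jaw":1},{"slide":[0,0,0.025],"twist":0,"jaw":1},{"slide":[0,0,0.025],"twist":0,"jaw":1},{"slide":[0,0,0.02],"twist":0,"jaw":1},{"slide":[0,0,0],"twist":0,"jaw":1},{"slide":[-0.003,0,0],"twist":0,"jaw":1},{"slide":[-0.003,0,0],"twist":0,"jaw":1},{"slide":[-0.003,0,0],"twist":0,"jaw":1},{"slide":[0,0,0],"twist":0,"jaw":1}]'
python3 - <<'E'
from h import *
np.set_printoptions(precision=2,suppress=True)
go(home+B@[-8,91,28],.197-np.pi/2); print("seat",(arm.observe()["eef_pos"]-home)@B, "F seat",arm.observe()["force"]@B)
im=shot("wrist"); save(im,"w7.png"); D=(cloud(im)-home)@B
q=D[(np.abs(D[...,0]+4)<1)&(np.abs(D[...,1]-20)<95)&(np.abs(D[...,2]-20)<20)]; print("plate front",len(q),"left",np.percentile(q[:,1],99.5) if len(q) else 0)
E
```

```text
clock: 16.7
eef_pos: [520.3, 318.4, 113.4]
tcp_rot: [0.0, 0.635, 0.773, 0.001]
force: [-0.9, -0.2, 1.1]
grip_width: 0.001
grasp_force: 0.0
pos [520.3 318.4 113.4] yaw -1.375 F [-0.9 -0.2  1.1] t 16.7 w 0.001 | slide [-20.1   0.2   1.9] twist -0.001
seat [ -8.46 111.15  29.85] F seat [-1.05  0.    0.93]
plate front 257 left 105.90250185984193
```

```bash
cat > st.py <<'E'
from h import *
np.set_printoptions(precision=2,suppress=True)
s=arm.observe(); print("t",s["clock"],"seat",(s["eef_pos"]-home)@B,"F seat",s["force"]@B)
im=shot("wrist"); D=(cloud(im)-home)@B
for z in (-15,5,25,40):
    q=D[(np.abs(D[...,0]+4)<1.5)&(np.abs(D[...,1]-20)<95)&(np.abs(D[...,2]-z)<5)]; print(z,"plate front",len(q),"left",np.percentile(q[:,1],99.5) if len(q) else 0, "x",np.median(q[:,0]))
q=D[(np.abs(D[...,0])<3)&(D[...,1]>20)&(D[...,1]<110)&(np.abs(D[...,2]-48)<4)]; print("top edge z",np.percentile(q[:,2],[10,50,90]),"left",np.percentile(q[:,1],99.5),"slope",np.polyfit(q[:,1],q[:,2],1)[0])
E
python3 -m handwheel '[{"slide":[-0.004,0,0],"twist":0,"jaw":1},{"slide":[-0.004,0,0],"twist":0,"jaw":1},{"slide":[-0.004,0,0],"twist":0,"jaw":1},{"slide":[0,0,0],"twist":0,"jaw":1}]'; python3 st.py
```

```text
clock: 17.15
eef_pos: [522.1, 306.4, 112.3]
tcp_rot: [0.0, 0.635, 0.773, -0.0]
force: [-0.2, 0.7, -0.2]
grip_width: 0.001
grasp_force: 0.0
t 17.15 seat [-8.88 98.97 28.74] F seat [-0.    0.72 -0.22]
-15 plate front 143 left 105.69782778203493 x -4.165598869743778
5 plate front 133 left 105.74548362713548 x -4.113447503814466
25 plate front 86 left 105.80131952847896 x -3.994355392541899
40 plate front 61 left 105.86368752554455 x -3.8980995660876787
top edge z [46.6  47.37 48.14] left 105.9129592310003 slope -0.04964272053633691
```

The fingertip passed in front of the plate without touching it. I go back left, shift in towards the glass, and push again.

```bash
python3 -m handwheel '[{"slide":[0.012,0,0],"twist":0,"jaw":1},{"slide":[0.012,0,0],"twist":0,"jaw":1},{"slide":[0,0,0],"twist":0,"jaw":1},{"slide":[0,0.005,0],"twist":0,"jaw":1},{"slide":[0,0.003,-0.001],"twist":0,"jaw":1},{"slide":[-0.004,0,0],"twist":0,"jaw":1},{"slide":[-0.004,0,0],"twist":0,"jaw":1},{"slide":[-0.004,0,0],"twist":0,"jaw":1},{"slide":[0,0,0],"twist":0,"jaw":1}]'; python3 st.py
```

```text
clock: 18.1
eef_pos: [527.6, 319.4, 113.4]
tcp_rot: [0.0, 0.635, 0.773, -0.0]
force: [-0.9, 0.4, -1.4]
grip_width: 0.001
grasp_force: 0.0
t 18.1 seat [ -1.21 110.66  31.13] F seat [-0.6   0.55 -1.5 ]
-15 plate front 52 left 105.86066978627515 x -4.1520400596874225
5 plate front 41 left 105.9706107243118 x -4.0274669411833495
25 plate front 54 left 106.14104459787474 x -3.97082532984201
40 plate front 77 left 52.873520694577905 x -3.992095426612461
top edge z [47.85 49.37 50.33] left 56.50764375728573 slope -0.6936664716968086
```

```bash
python3 -m handwheel '[{"slide":[-0.003,0,0],"twist":0,"jaw":1},{"slide":[-0.003,0,0],"twist":0,"jaw":1},{"slide":[-0.003,0,0],"twist":0,"jaw":1},{"slide":[-0.003,0,0],"twist":0,"jaw":1},{"slide":[0,0,0],"twist":0,"jaw":1}]'; python3 st.py
```

```text
clock: 18.65
eef_pos: [530.0, 308.0, 113.4]
tcp_rot: [0.0, 0.635, 0.773, -0.0]
force: [0.2, 0.1, -0.2]
grip_width: 0.003
grasp_force: 0.0
t 18.65 seat [-1.13 99.09 31.13] F seat [ 0.23  0.09 -0.12]
-15 plate front 87 left 105.58655430358334 x -4.13506581751595
5 plate front 69 left 105.61532867029842 x -4.059788906445817
25 plate front 87 left 105.75162832086478 x -4.021678247568672
40 plate front 123 left 105.97077047447569 x -3.97221685639565
top edge z [45.97 47.33 48.24] left 106.08906014938712 slope -0.2223179766363606
```

Run:
```python
from h import *
w=shot("wrist"); S=shot("scene")
c=cv2.resize(S["pixels"][120:225,150:290,::-1],(512,384),interpolation=cv2.INTER_CUBIC)
cv2.imwrite("pics/w8.png",cv2.resize(np.hstack([w["pixels"][...,::-1],c]),(800,300),interpolation=cv2.INTER_AREA))
```

```text
(no output)
```

View pics/w8.png

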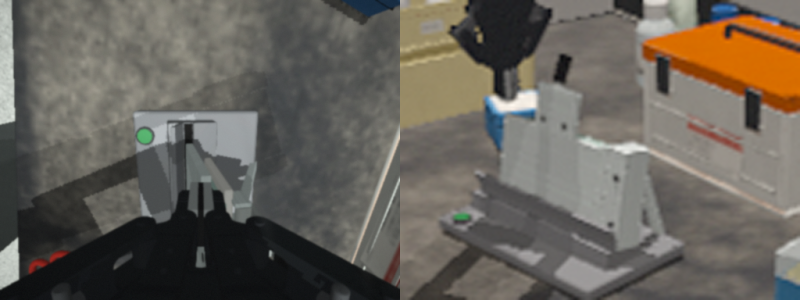

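The finger sits at the left of the plate at about (508,110) in the scene crop, but I cannot tell whether it touches. Next I check numerically with the scene depth.

Run:
```python
from h import *
np.set_printoptions(precision=1,suppress=True)
S=shot("scene"); D=(cloud(S)-home)@B
for z in (-20,-10,0,10,20,30,40,50,60,70,80,90):
    q=D[(np.abs(D[...,0]+4)<5)&(D[...,1]>-100)&(D[...,1]<130)&(np.abs(D[...,2]-z)<4)]
    print(z,len(q),"y",np.percentile(q[:,1],[1,99]),"x",np.median(q[:,0]))
d=S["pixels"].max(-1)<70
q=D[d&(D[...,1]>60)&(D[...,1]<140)&(D[...,2]>0)&(D[...,2]<90)&(np.abs(D[...,0])<60)]
for z in range(5,90,6):
    k=q[np.abs(q[:,2]-z)<3]
    if len(k)>3: print("dark",z,len(k),"x",np.percentile(k[:,0],[5,95]),"y",np.percentile(k[:,1],[5,95]))
w=shot("wrist"); s=w["s"]; L=(cloud(w)-s["eef_pos"])@R(s)
k=L[(np.abs(L[...,0])<20)&(np.abs(L[...,1])<30)&(np.abs(L[...,2])<60)]
for z in range(-50,20,5):
    j=k[np.abs(k[:,2]-z)<2.5]
    if len(j)>3: print("tool z",z,len(j),"x",np.percentile(j[:,0],[2,98]),"y",np.percentile(j[:,1],[2,98]))
D=(cloud(w)-home)@B; q=D[(np.abs(D[...,0])<6)&(D[...,2]>85)&(D[...,2]<97)&(np.abs(D[...,1]-20)<50)]; print("tab y",len(q),np.percentile(q[:,1],[1,99]))
```

```text
-20 90 y [-90.9  99.3] x -3.4783274421402637
-10 95 y [-91.2 104. ] x -3.6555903351755927
0 92 y [-90.1 106.4] x -3.5670279726730145
10 90 y [-89.3 105.2] x -3.4411565607311165
20 93 y [-90.6 102.2] x -3.5089284195491137
30 85 y [-89.1  98.7] x -3.2297263262134654
40 101 y [-89.8 102.4] x -3.9103107144459788
50 54 y [-90.3  94.1] x -3.0091068673818375
60 39 y [-4.9 77.6] x -3.2718202291830587
70 42 y [-3.7 90.9] x -3.587722891992396
80 39 y [-3.6 90.5] x -3.1992372701915364
90 43 y [-2.3 92.8] x -2.9836693827520673
dark 71 6 x [-22.  -11.2] y [ 93.  100.9]
dark 77 6 x [-25.2 -15.5] y [ 92.7 103.2]
dark 83 7 x [-25.1 -11.2] y [ 90.3 100.4]
dark 89 9 x [-24.4  40.3] y [63.  99.3]
tool z -50 294 x [ 6.1 11.2] y [-13.3  12.8]
tool z -45 252 x [ 6.2 11.2] y [-13.1  12.6]
tool z -40 176 x [ 6.2 11.2] y [-11.7  11.4]
tool z -35 27 x [ 9.9 10.9] y [-5.9  5.8]
tool z -15 168 x [-19.7   6.3] y [-0.4 29.3]
tool z -10 102 x [-19.1   6.4] y [-1.6 29.8]
tool z -5 275 x [-19.4   6.2] y [-2.3 28.7]
tool z 0 122 x [-18.2   6.3] y [-2.9 29.5]
tool z 5 122 x [-18.4   6.2] y [-4.3 29.1]
tool z 10 125 x [-17.7   6.2] y [-5.1 25.9]
tool z 15 120 x [-19.1   6.2] y [-5.9 21.5]Traceback (most recent call last):
  File "<stdin>", line 17, in <module>
    return _quantile_unchecked(
        a, q, axis, out, overwrite_input, method, keepdims, weights)
    return _ureduce(a,
                    func=_quantile_ureduce_func,
    ...<5 lines>...
                    overwrite_input=overwrite_input,
                    method=method)
    r = func(a, **kwargs)
    result = _quantile(arr,
                       quantiles=q,
    ...<2 lines>...
                       out=out,
                       weights=wgt)
    slices_having_nans = np.isnan(arr[-1, ...])
                                  ~~~^^^^^^^^^
IndexError: index -1 is out of bounds for axis 0 with size 0
```

The depth suggests that the visible finger ends lie about 37 mm short of the reported TCP. I check this on the earlier free view with the jaws shut (w3).

Run:
```python
from h import *
import pickle
np.set_printoptions(precision=1,suppress=True)
for f in("w3.pkl","wrist0.pkl","w4.pkl"):
    w=pickle.load(open(f,"rb")); s=w["s"]; L=(cloud(w)-np.array(s["eef_pos"]))@R(s)
    m=(np.abs(L[...,2]+40)<60)&(np.abs(L[...,0])<16)&(np.abs(L[...,1])<65); k=L[m]
    print(f,"tip z max",np.percentile(k[:,2],[90,98,100]) , np.array(w["hand_eye"])[:3,3])
    for z in range(-70,20,6):
        j=k[np.abs(k[:,2]-z)<3]
        if len(j)>3: print("tool z",z,len(j),"x",np.percentile(j[:,0],[2,98]),"y",np.percentile(j[:,1],[2,98]))
```

```text
w3.pkl tip z max [-61.5 -44.1 -35.8] [  73.1   -0.2 -175.4]
tool z -70 633 x [-10.2  12.2] y [-7.   7.8]
tool z -64 341 x [ 6.8 11.8] y [-13.3  12.7]
tool z -58 401 x [ 6.6 11.7] y [-13.3  12.8]
tool z -52 376 x [ 6.6 11.7] y [-13.4  12.8]
tool z -46 303 x [ 6.7 11.6] y [-13.3  12.6]
tool z -40 210 x [ 6.7 11.6] y [-11.8  11.2]
tool z -34 18 x [10.7 11.1] y [-4.9  5.7]
wrist0.pkl tip z max [-58.9 -50.2 -45.3] [  73.    -0.3 -175.4]
tool z -70 1004 x [-10.3  11.4] y [-55.5  54.9]
tool z -64 860 x [-9.9 11.4] y [-55.8  55.1]
tool z -58 751 x [-10.2  11.4] y [-55.4  54.8]
tool z -52 559 x [-10.2  11.4] y [-53.4  48.9]
tool z -46 147 x [-9.4  9.6] y [-43.4  42.7]
w4.pkl tip z max [-52.8 -39.4 -36. ] [  72.7   -0.3 -175.4]
tool z -70 662 x [-10.6  11.8] y [-11.1   9.6]
tool z -64 367 x [-9.2 11.4] y [-16.   15.6]
tool z -58 458 x [-1.2 11.3] y [-16.1  15.6]
tool z -52 364 x [ 6.1 11.2] y [-16.   15.8]
tool z -46 305 x [ 6.2 11.2] y [-16.2  15.5]
tool z -40 928 x [-14.8  15.2] y [-12.6  12.2]
tool z -34 11 x [10.3 10.7] y [-6.6  9. ]
```

Confirmed: with the jaws shut, the finger ends lie 35.5 mm behind the reported TCP. I correct for this from now on, going back left and 38 mm lower before pushing.

```bash
python3 -m handwheel '[{"slide":[0.012,-0.002,0],"twist":0,"jaw":1},{"slide":[0.012,0,0],"twist":0,"jaw":1},{"slide":[0,0,0],"twist":0,"jaw":1},{"slide":[0,0,0.02],"twist":0,"jaw":1},{"slide":[0,0,0.018],"twist":0,"jaw":1},{"slide":[0,0,0],"twist":0,"jaw":1},{"slide":[-0.003,0,0],"twist":0,"jaw":1},{"slide":[-0.003,0,0],"twist":0,"jaw":1},{"slide":[-0.003,0,0],"twist":0,"jaw":1},{"slide":[0,0,0],"twist":0,"jaw":1}]'; sed -i 's/print("t",s\["clock"\],/print("tip seat",(s["eef_pos"]+[0,0,35.5]-home)@B);print("t",s["clock"],/' st.py; python3 st.py
```

```text
clock: 19.9
eef_pos: [525.6, 322.8, 76.3]
tcp_rot: [0.0, 0.635, 0.773, 0.001]
force: [0.8, 0.9, 0.2]
grip_width: -0.001
grasp_force: 0.2
tip seat [ -2.2  114.37  29.32]
t 19.9 seat [  3.96 114.37  -5.64] F seat [0.94 0.76 0.4 ]
-15 plate front 13 left 103.57280196920054 x -3.948128569249865
5 plate front 0 left 0 x nan
25 plate front 56 left 73.52759699398693 x -4.010524338215507
40 plate front 84 left 86.09725463235883 x -4.031960140430684
top edge z [46.72 47.52 47.62] left 78.33800758576021 slope -0.18923526858988646
  return _methods._mean(a, axis=axis, dtype=dtype,
  ret = ret.dtype.type(ret / rcount)
```

```bash
python3 -m handwheel '[{"slide":[-0.003,0,0],"twist":0,"jaw":1},{"slide":[-0.003,0,0],"twist":0,"jaw":1},{"slide":[-0.003,0,0],"twist":0,"jaw":1},{"slide":[-0.003,0,0],"twist":0,"jaw":1},{"slide":[0,0,0],"twist":0,"jaw":1}]'; python3 st.py 2>/dev/null
```

```text
clock: 20.45
eef_pos: [527.7, 311.4, 75.9]
tcp_rot: [0.0, 0.635, 0.773, 0.001]
force: [0.3, 3.4, 1.5]
grip_width: 0.004
grasp_force: 1.8
tip seat [ -2.29 102.77  28.99]
t 20.45 seat [  3.87 102.77  -5.97] F seat [0.7  3.31 1.63]
-15 plate front 11 left 91.39765245511128 x -3.993010488107673
5 plate front 0 left 0 x nan
25 plate front 70 left 113.31836178792882 x -4.0191544473995835
40 plate front 160 left 114.0158436785547 x -4.052371624042849
top edge z [45.61 49.43 51.49] left 109.97964038567778 slope 0.053669104387975536
```

```bash
cat >> st.py <<'E'
q=D[(np.abs(D[...,0])<4.5)&(D[...,1]>-40)&(D[...,1]<70)&(np.abs(D[...,2]-94)<5)]
hh,e=np.histogram(q[:,2],bins=np.arange(89,100,1)); q=q[np.abs(q[:,2]-e[hh.argmax()]-.5)<2.5]; print("tab top",len(q),np.percentile(q[:,1],[1,99]),np.median(q[:,2]),"slope",np.polyfit(q[:,1],q[:,2],1)[0])
E
python3 -m handwheel '[{"slide":[-0.0025,0,0],"twist":0,"jaw":1},{"slide":[-0.0025,0,0],"twist":0,"jaw":1},{"slide":[-0.0025,0,0],"twist":0,"jaw":1},{"slide":[0,0,0],"twist":0,"jaw":1}]'; python3 st.py 2>/dev/null
```

```text
clock: 20.9
eef_pos: [529.2, 304.0, 75.7]
tcp_rot: [0.0, 0.635, 0.773, 0.001]
force: [-0.4, 3.6, 2.4]
grip_width: 0.0
grasp_force: 1.9
tip seat [-2.27 95.24 28.78]
t 20.9 seat [ 3.89 95.24 -6.18] F seat [-0.14  3.65  2.46]
-15 plate front 12 left 84.01245042763168 x -3.94942697970565
5 plate front 0 left 0 x nan
25 plate front 74 left 105.74494021391038 x -4.030967160863085
40 plate front 153 left 106.33940149321744 x -4.046831030933103
top edge z [44.76 47.99 51.16] left 106.57528952259479 slope 0.01846649030770621
```

```bash
python3 -m handwheel '[{"slide":[-0.0015,0,0],"twist":0,"jaw":1},{"slide":[-0.0015,0,0],"twist":0,"jaw":1},{"slide":[0,0,0],"twist":0,"jaw":1}]'; python3 -m handwheel '[{"slide":[-0.0015,0,0],"twist":0,"jaw":1},{"slide":[0,0,0],"twist":0,"jaw":1}]'; python3 st.py 2>/dev/null|head -3
```

```text
clock: 21.25
eef_pos: [529.7, 300.9, 75.6]
tcp_rot: [0.0, 0.635, 0.773, 0.0]
force: [1.0, 4.8, 2.7]
grip_width: 0.003
grasp_force: 2.1
clock: 21.45
eef_pos: [529.9, 300.5, 75.6]
tcp_rot: [-0.0, 0.635, 0.773, 0.001]
force: [-0.3, 10.2, 2.0]
grip_width: 0.001
grasp_force: 4.7
tip seat [-2.28 91.71 28.64]
t 21.45 seat [ 3.89 91.71 -6.32] F seat [ 1.29 10.02  2.27]
-15 plate front 11 left 80.34048366252894 x -3.944719817823762
```

```bash
python3 -m handwheel '[{"slide":[-0.001,0,0],"twist":0,"jaw":1},{"slide":[0,0,0],"twist":0,"jaw":1},{"slide":[0.005,0,0],"twist":0,"jaw":1},{"slide":[0.02,0,0],"twist":0,"jaw":1},{"slide":[0.01,0,-0.02],"twist":0,"jaw":1},{"slide":[0,0,-0.04],"twist":0,"jaw":1},{"slide":[0,0,-0.04],"twist":0,"jaw":1},{"slide":[0,0,-0.03],"twist":0,"jaw":1},{"slide":[0,0,-0.03],"twist":0,"jaw":1},{"slide":[0,0,0],"twist":0,"jaw":1}]'
cat > fl.py <<'E'
from h import *
np.set_printoptions(precision=2,suppress=True)
s=arm.observe(); print("tip seat",(s["eef_pos"]+[0,0,35.5]-home)@B)
w=shot("wrist"); save(w,"wf.png"); D=(cloud(w)-home)@B
for z in (-15,0,15,30,40):
    q=D[(np.abs(D[...,0]+4)<1.2)&(D[...,1]>0)&(D[...,1]<120)&(np.abs(D[...,2]-z)<5)]; 
    if len(q)>9: print(z,len(q),"left",np.percentile(q[:,1],[98,99.5]),"x",np.median(q[:,0]))
g=D[(D[...,0]>5.5)&(D[...,0]<14)&(D[...,1]>30)&(D[...,1]<100)&(np.abs(D[...,2]-47.5)<3)]; print("glass top",len(g),np.percentile(g[:,1],[98,99.5]) if len(g) else 0, np.median(g[:,2]))
q=D[(np.abs(D[...,0])<3)&(D[...,1]>35)&(D[...,1]<100)&(np.abs(D[...,2]-47.5)<3)]; print("plate top",len(q),np.percentile(q[:,1],[98,99.5]),np.median(q[:,2]),"slope",np.polyfit(q[:,1],q[:,2],1)[0])
q=D[(np.abs(D[...,0])<4.5)&(np.abs(D[...,1])<50)&(np.abs(D[...,2]-94.5)<3)]; print("tab",len(q)); print(np.percentile(q[:,1],[1,99]),np.median(q[:,2]),"slope",np.polyfit(q[:,1],q[:,2],1)[0])
E
python3 fl.py
```

```text
clock: 22.5
eef_pos: [524.7, 332.9, 239.4]
tcp_rot: [0.001, 0.635, 0.773, 0.002]
force: [-0.2, -0.7, -0.7]
grip_width: -0.001
grasp_force: 0.0
tip seat [-29.41 124.52 190.17]
-15 35 left [80.27 80.45] x -3.8335592153429885
0 28 left [80.42 80.45] x -3.789795982210925
15 33 left [80.53 80.75] x -3.8450973332328715
30 34 left [80.24 80.27] x -3.8578518550826804
40 19 left [80.26 80.3 ] x -3.7236808672254145
glass top 120 [81.2  81.45] 47.46397609735433
plate top 58 [80.66 80.88] 47.42946454041122 slope -0.0845744972420156
tab 0Traceback (most recent call last):
  File "fl.py", line 10, in <module>
    q=D[(np.abs(D[...,0])<4.5)&(np.abs(D[...,1])<50)&(np.abs(D[...,2]-94.5)<3)]; print("tab",len(q)); print(np.percentile(q[:,1],[1,99]),np.median(q[:,2]),"slope",np.polyfit(q[:,1],q[:,2],1)[0])
                                                                                                            ~~~~~~~~~~~~~^^^^^^^^^^^^^^^
    return _quantile_unchecked(
        a, q, axis, out, overwrite_input, method, keepdims, weights)
    return _ureduce(a,
                    func=_quantile_ureduce_func,
    ...<5 lines>...
                    overwrite_input=overwrite_input,
                    method=method)
    r = func(a, **kwargs)
    result = _quantile(arr,
                       quantiles=q,
    ...<2 lines>...
                       out=out,
                       weights=wgt)
    slices_having_nans = np.isnan(arr[-1, ...])
                                  ~~~^^^^^^^^^
IndexError: index -1 is out of bounds for axis 0 with size 0
```

The plate is home: its left edge is at 80.3 over the full height, against 80-81 for the glass. Next I work out the finger path behind and over the clip.

```bash
cat > path.py <<'E'
from h import *
import sys
W=eval(sys.argv[1]); s=arm.observe(); r=R(s); p=np.array(s["eef_pos"])
print("tip seat",np.round((p+[0,0,35.5]-home)@B,1),"F seat",np.round(s["force"]@B,1),"t",s["clock"])
for w in W:
    q=home+B@w-[0,0,35.5]; print(w,"slide mm",np.round(r.T@(q-p),1)); p=q
E
python3 path.py '[(78,100,185),(78,68,150),(78,68,97),(40,68,97),(18,68,97),(2,68,95),(-14,68,90),(-24,68,78),(-30,68,66),(-31,68,59)]'
python3 - <<'E'
from h import *
T=shot("top"); P=cloud(T); m=(P[...,0]>600)&(P[...,0]<760)&(P[...,1]>150)&(P[...,1]<420); q=P[m]
for x in range(600,760,20): 
    k=q[np.abs(q[:,0]-x)<10]; print(x,np.percentile(k[:,2],98).round())
E
```

```text
tip seat [-30.  124.2 187.6] F seat [-0.1 -0.4 -0.4] t 22.55
(78, 100, 185) slide mm [-24.1 105.9  21.5]
(78, 68, 150) slide mm [-32.   -6.1  34.5]
(78, 68, 97) slide mm [-0.  -9.3 52.2]
(40, 68, 97) slide mm [ -0.  -37.4  -6.7]
(18, 68, 97) slide mm [ -0.  -21.7  -3.9]
(2, 68, 95) slide mm [ -0.  -16.1  -0.8]
(-14, 68, 90) slide mm [ -0.  -16.6   2.1]
(-24, 68, 78) slide mm [ -0.  -12.   10.1]
(-30, 68, 66) slide mm [-0.  -8.  10.8]
(-31, 68, 59) slide mm [-0.  -2.2  6.7]
600 89.0
620 21.0
640 4.0
660 4.0
680 3.0
700 4.0
720 4.0
740 4.0
```

```bash
python3 -m handwheel '[{"slide":[-0.004,0.02,0],"twist":0,"jaw":1},{"slide":[-0.006,0.03,0],"twist":0,"jaw":1},{"slide":[-0.008,0.03,0],"twist":0,"jaw":1},{"slide":[-0.008,0.026,0.005],"twist":0,"jaw":1},{"slide":[-0.02,-0.003,0.015],"twist":0,"jaw":1},{"slide":[-0.01,-0.003,0.02],"twist":0,"jaw":1},{"slide":[0,0,0.015],"twist":0,"jaw":1},{"slide":[0,0,0],"twist":0,"jaw":1},{"slide":[0,0,0],"twist":0,"jaw":1}]'; python3 path.py '[(78,68,97),(40,68,97)]'
```

```text
clock: 23.5
eef_pos: [631.6, 297.6, 179.7]
tcp_rot: [-0.0, 0.634, 0.773, -0.001]
force: [0.6, 0.5, -0.1]
grip_width: 0.006
grasp_force: 0.0
tip seat [ 77.4  68.9 148.4] F seat [ 0.7  0.4 -0. ] t 23.5
(78, 68, 97) slide mm [-0.9 -8.2 50.7]
(40, 68, 97) slide mm [ -0.  -37.4  -6.5]
```

```bash
python3 -m handwheel '[{"slide":[-0.001,-0.003,0.017],"twist":0,"jaw":1},{"slide":[0,-0.003,0.017],"twist":0,"jaw":1},{"slide":[0,-0.002,0.017],"twist":0,"jaw":1},{"slide":[0,0,0],"twist":0,"jaw":1},{"slide":[0,-0.01,-0.002],"twist":0,"jaw":1},{"slide":[0,-0.01,-0.002],"twist":0,"jaw":1},{"slide":[0,-0.01,-0.002],"twist":0,"jaw":1},{"slide":[0,-0.008,-0.001],"twist":0,"jaw":1},{"slide":[0,0,0],"twist":0,"jaw":1}]'; python3 path.py '[(18,68,97),(2,68,95),(-14,68,90)]'
```

```text
clock: 24.4
eef_pos: [586.0, 287.1, 137.3]
tcp_rot: [-0.0, 0.634, 0.773, 0.0]
force: [-0.1, -0.0, -0.4]
grip_width: 0.006
grasp_force: 0.0
tip seat [38.6 67.6 98.5] F seat [-0.1  0.  -0.4] t 24.4
(18, 68, 97) slide mm [  0.4 -20.6  -2.1]
(2, 68, 95) slide mm [ -0.  -16.1  -0.8]
(-14, 68, 90) slide mm [ -0.  -16.6   2.1]
```

```bash
python3 -m handwheel '[{"slide":[0,-0.01,-0.001],"twist":0,"jaw":1},{"slide":[0,-0.01,-0.001],"twist":0,"jaw":1},{"slide":[0,-0.008,0],"twist":0,"jaw":1},{"slide":[0,-0.008,0],"twist":0,"jaw":1},{"slide":[0,0,0],"twist":0,"jaw":1}]'; python3 path.py '[(-14,68,90),(-24,68,78)]'
python3 - <<'E'
from h import *
w=shot("wrist"); S=shot("scene")
c=cv2.resize(S["pixels"][120:225,150:290,::-1],(512,384),interpolation=cv2.INTER_CUBIC)
cv2.imwrite("pics/w9.png",cv2.resize(np.hstack([w["pixels"][...,::-1],c]),(800,300),interpolation=cv2.INTER_AREA))
E
```

```text
clock: 24.9
eef_pos: [550.5, 279.9, 138.3]
tcp_rot: [-0.0, 0.634, 0.773, -0.001]
force: [-0.3, 0.2, 0.7]
grip_width: 0.003
grasp_force: 0.0
tip seat [ 2.8 67.5 93.2] F seat [-0.4  0.2  0.7] t 24.9
(-14, 68, 90) slide mm [  0.5 -17.1   0.2]
(-24, 68, 78) slide mm [ -0.  -11.9  10.1]
```

I've used all ten views, so from here I check numerically. First: where is the clip now?

```bash
cat > clip.py <<'E'
from h import *
np.set_printoptions(precision=1,suppress=True)
for nm in("wrist","top"):
    w=shot(nm); D=(cloud(w)-home)@B
    q=D[(np.abs(D[...,1]-68)<7)&(D[...,2]>44)&(D[...,2]<135)&(D[...,0]>-65)&(D[...,0]<60)]
    print(nm,len(q)); H=np.histogram2d(q[:,2],q[:,0],bins=[np.arange(44,130,6),np.arange(-60,61,6)])[0][::-1].astype(int)
    print("     "+" ".join(f"{x:3d}" for x in range(-60,60,6)))
    for i,r in enumerate(H): print(f"{122-6*i:4d} "+" ".join(f"{v:3d}" for v in r))
E
python3 clip.py
```

```text
wrist 2764
     -60 -54 -48 -42 -36 -30 -24 -18 -12  -6   0   6  12  18  24  30  36  42  48  54
 122   0   0   0   0   0   0   0   0   0 176   0  23   1   0   0   0   0   0   0   0
 116   0   0   0   0   0   0   0  25  35   0   0  87  14   0   0   0   0   0   0   0
 110   0   0   0   0   0   0   0  28  74   0   0  66  29   0   0   0   0   0   0   0
 104   0   0   0   0   0   0   1  10  84   3   0  47  41   0   0   0   0   0   0   0
  98   0   0   0   0   0   0 145 255  67  13   0  27  23   0   0   0   0   0   0   0
  92   0   0   0   0   0   0   0  19  50   6   0   0   0   0   0   0   0   0   0   0
  86   0   0   0   0   0   0   0   0  16  39   0   0   0   0   0   0   0   0   0   0
  80   0   0   0   0   0   0   0   0   0  26   6   0   0   0   0   0   0   0   0   0
  74   0   0   0   0   0   0   0   0   0   0  50  35   0   0   0   0   0   0   0   0
  68   0   0   0   0   0   0   0   0   0  10   0  55  80   0   0   0   0   0   0   0
  62   0   0   0   0   0   0   0   0  48  24   0   0  48 150   5   0   0   0   0   0
  56   0   0   0   0   0   0   0   0   2   0   0   0   0   8 139  47 
[... 767 characters left out ...]
   0   0   0   0   0
  86   0   0   0   0   0   0   0   0   0   0   0   0   0   0   0   0   0   0   0   0
  80   0   0   0   0   0   0   0   0   0   2   0   0   0   0   0   0   0   0   0   0
  74   0   0   0   0   0   0   0   0   0   0   0   0   0   0   0   0   0   0   0   0
  68   0   0   0   0   0   0   0   0   0   1   1   2   0   0   0   0   0   0   0   0
  62   0   0   0   0   0   0   0   0   0   5   1   0   1   3   2   0   0   0   0   0
  56   0   0   0   0   0   0   0   0   1   3   0   0   0   0   5   3   0   0   0   0
  50   0   0   0   0   0   0   0   0   0   1   0   0   0   0   0   6   4   0   0   0
  44   0   0   0   0   0   0   0   0   0   3   4   4   2   0   3   0   0   0   0   0
```

The clip has come forward to about 0.8 rad. I continue along the arc.

```bash
python3 -m handwheel '[{"slide":[0.001,-0.009,0],"twist":0,"jaw":1},{"slide":[0,-0.008,0],"twist":0,"jaw":1},{"slide":[0,-0.006,0.005],"twist":0,"jaw":1},{"slide":[0,-0.006,0.005],"twist":0,"jaw":1},{"slide":[0,0,0],"twist":0,"jaw":1}]'; python3 path.py '[(-24,68,78),(-30,68,66),(-31,68,59)]'
```

```text
clock: 25.6
eef_pos: [521.6, 275.1, 127.4]
tcp_rot: [-0.0, 0.634, 0.773, -0.001]
force: [-0.1, 1.0, 0.2]
grip_width: -0.004
grasp_force: 0.0
tip seat [-24.2  68.4  77.4] F seat [0.1 1.  0.3] t 25.6
(-24, 68, 78) slide mm [-0.4  0.3 -0.6]
(-30, 68, 66) slide mm [-0.  -8.  10.8]
(-31, 68, 59) slide mm [ 0.  -2.2  6.7]
```

```bash
python3 -m handwheel '[{"slide":[0,-0.004,0.005],"twist":0,"jaw":1},{"slide":[0,-0.004,0.005],"twist":0,"jaw":1},{"slide":[0,-0.002,0.004],"twist":0,"jaw":1},{"slide":[0,0,0.003],"twist":0,"jaw":1},{"slide":[0,0,0],"twist":0,"jaw":1}]'; python3 path.py '[(-31,68,59)]'; python3 clip.py|head -17
```

```text
clock: 26.1
eef_pos: [514.9, 274.3, 114.5]
tcp_rot: [0.001, 0.635, 0.773, 0.002]
force: [-1.7, -2.3, 24.3]
grip_width: -0.003
grasp_force: 9.9
tip seat [-28.5  69.   63.5] F seat [-6.3 -1.9 23.5] t 26.1
(-31, 68, 59) slide mm [-1.  -3.2  4. ]
wrist 4310
     -60 -54 -48 -42 -36 -30 -24 -18 -12  -6   0   6  12  18  24  30  36  42  48  54
 122   0   0  26  17   6   0   0  77 163 103   0   0   0   0   0   0   0   0   0   0
 116   0   0   0   0   0   0  13 416 234  52   0   0   0   0   0   0   0   0   0   0
 110  61   0   0  22  49   0   1   5   0   0   0   0   0   0   0   0   0   0   0   0
 104   1   1   0 182 161   0   2   0   0   0   0   0   0   0   0   0   0   0   0   0
  98   3   1   0  14  71   0   0   0   0   0   0   0   0   0   0   0   0   0   0   0
  92   0   0   0  29 124   0   0   0   0   0   0   0   0   0   0   0   0   0   0   0
  86   0   0   1   0   0   0   1   0   0   0   0   0   0   0   0   0   0   0   0   0
  80   0   0   0   3   0   0   0   0   0   0   0   0   0   0   0   0   0   0   0   0
  74   0   0   3   2   0   1   2   0   0   0   0   0   0   0   0   0   0   0   0   0
  68   0   0   0   0   0   0   0   0   0   0   0   0   0   0   0   0   0   0   0   0
  62   0   0  17  10   0   0   0   0   0   0   0   0   0   0   0   0   0   0   0   0
  56   0   0  49  16   3   0  23  28   9  12  15  14  21  27  32   5   0   0   0   0
  50   0   0   0   0   0   0   8  90 212 224 212 210 198 191 187  40   0   0   0   0
  44   0   0   0   0   0   0   0   0   0   2   0   1   0   1   1   0   0   0   0   0
top 113
```

The force rises to 24 N with the arm lying flat at z of about 55, so it is shut. I rise and verify everything.

```bash
python3 -m handwheel '[{"slide":[0,0,-0.005],"twist":0,"jaw":1},{"slide":[0,0,-0.015],"twist":0,"jaw":1},{"slide":[0,-0.01,-0.03],"twist":0,"jaw":1},{"slide":[0.03,-0.02,-0.03],"twist":0,"jaw":1},{"slide":[0.03,-0.02,-0.03],"twist":0,"jaw":1},{"slide":[0.02,-0.01,-0.02],"twist":0,"jaw":1},{"slide":[0,0,0],"twist":0,"jaw":1},{"slide":[0,0,0],"twist":0,"jaw":1}]'; python3 clip.py|head -17; python3 fl.py 2>/dev/null
python3 - <<'E'
from h import *
np.set_printoptions(precision=2,suppress=True)
w=shot("wrist"); D=(cloud(w)-home)@B
q=D[(np.abs(D[...,1]-68)<6)&(D[...,0]>-10)&(D[...,0]<25)&(D[...,2]>48)&(D[...,2]<64)]; print("clip arm top slope",np.polyfit(q[:,0],q[:,2],1),len(q))
T=shot("scene"); D=(cloud(T)-home)@B
for z in(-15,0,15,30,60,75,88):
    q=D[(np.abs(D[...,0]+4)<4)&(D[...,1]>-65)&(D[...,1]<120)&(np.abs(D[...,2]-z)<5)]; print(z,len(q),np.percentile(q[:,1],[1,99]),"x",np.median(q[:,0]))
P=cloud(shot("top")); q=P[(P[...,2]>143)&(P[...,2]<162)&(np.abs(P[...,0]-602)<35)&(np.abs(P[...,1]+182)<60)]; print("narrow tab",q.mean(0),len(q))
E
```

```text
clock: 27.0
eef_pos: [438.7, 340.3, 241.4]
tcp_rot: [0.0, 0.634, 0.773, -0.0]
force: [-0.0, -0.4, -0.7]
grip_width: -0.001
grasp_force: 0.0
wrist 825
     -60 -54 -48 -42 -36 -30 -24 -18 -12  -6   0   6  12  18  24  30  36  42  48  54
 122   0   0   0   0   0   0   0   0   0   0   0   0   0   0   0   0   0   0   0   0
 116   0   0   0   0   0   0   0   0   0   0   0   0   0   0   0   0   0   0   0   0
 110   0   0   0   0   0   0   0   0   0   0   0   0   0   0   0   0   0   0   0   0
 104   0   0   0   0   0   0   0   0   0   0   0   0   0   0   0   0   0   0   0   0
  98   0   0   0   0   0   0   0   0   0   0   0   0   0   0   0   0   0   0   0   0
  92   0   0   0   0   0   0   0   0   0   0   0   0   0   0   0   0   0   0   0   0
  86   0   0   0   0   0   0   0   0   0   0   0   0   0   0   0   0   0   0   0   0
  80   0   0   0   0   0   0   0   0   0   0   0   0   0   0   0   0   0   0   0   0
  74   0   0   0   0   0   0   0   0   0   0   0   0   0   0   0   0   0   0   0   0
  68   0   0   0   0   0   0   0   0   0   0   0   0   0   0   0   0   0   0   0   0
  62   0   0  2
[... 465 characters left out ...]
102 left [80.26 80.61] x -3.842406436483471
30 64 left [80.3  80.56] x -3.831995019760361
40 81 left [80.45 80.49] x -3.816058855927398
glass top 173 [81.04 81.25] 47.489371695177354
plate top 106 [80.29 80.46] 47.61357238197584 slope -0.011178099320006492
tab 81
[ 2.4  16.95] 94.44516513940721 slope -0.005253404329025657
clip arm top slope [-0.  55.6] 327
-15 91 [-46.47  78.14] x -3.9735636122980216
0 90 [-44.24  80.24] x -3.358924820952778
15 92 [-44.33  78.05] x -3.387389432858228
30 85 [-48.5   77.45] x -3.337550302344745
60 45 [-28.06  31.01] x -3.195884810244419
75 43 [-27.77  28.95] x -3.705407399828873
88 50 [-28.77  32.03] x -3.074046689846887
narrow tab [ 602.56 -182.02  151.44] 78
```

```bash
python3 -c "
from bench import arm
print(arm.hand_in())"
```

```text
the job is handed in; nothing more can be done
None
```

Handed in at about 27 s: the wide plate lies flat on the glass, pushed home against the end stop and flush with the glass to within 1 mm, with the clip folded down and the narrow plate untouched; the first grasp slipped because the finger ends lie about 35 mm short of the reported TCP, which I then allowed for.

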